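# Close down the regulator display

## Robot

A 6-joint arm with a two-finger parallel gripper is mounted at the origin on the work surface. World frame = base frame: x ahead of the robot, y to its left, z up, the work surface at z = 0. Lengths are in m, angles in rad, forces in N, time in s.
With the tool pointing down it reaches from about 0.225 to 0.875 m from the base axis. Payload 3.4 kg.
Tool frame: the origin (TCP) lies at the very end of the fingers, on their centre line; the grasp point (between the pads) lies 19 mm behind it (manip.hold_point_z is the distance from the TCP to the grasp point, in m); z points along the fingers, x is the direction in which the jaws open and shut, and the axes are right-handed (so a half turn about z gives the same grasp; the last joint's range is limited). The gripper opens to 85 mm and grips with 20 to 120 N. Pads are 22 mm wide; open, the fingers measure 114 mm over their backs; the gripper's body (76 mm by 85 mm) begins 54 mm behind the grasp point. The pads swing forward as they close: fully open they stand 13 mm farther back than shut.
Start: joints at [1.094, 0.276, 1.505, -0, 1.361, -0.121], TCP at [0.2, 0.539, 0.231] pointing down, gripper open.
Joint ranges: [-2.89, 2.89], [-0.75, 2.08], [0.22, 2.7], [-1.18, 4.32], [0.11, 2.71], [-2.7, 2.7]. Speed limits (rad/s): [2.57, 2.57, 3.14, 3.14, 3.14, 3.14].

## Interface

Orientations are given as a unit quaternion [w, x, y, z].
In Python, from rig import telemetry, cams, manip, finder gives the robot as it stands. The module is installed in compiled form; this text tells all that it offers.
- The arm moves only by the tool carry_out, never from a script. Its argument "rows" is a list that holds one entry, the list of rows, each a list of 5 numbers: the gripper's target within -1 to 1 (fully open at 1, half-way at 0, shut at -1), then the shift along the world's x, y, z in cm, then the turn about the world's z in rad. A call has 1 to 12 rows; each row shifts and turns the commanded pose from where the row before left it; what a row does not reach is not made up. A row lasts 1/10 s, in which the tool goes at most 50 mm and 8.59 degrees, less where a joint would pass 70% of its speed; a pose out of reach is approached as far as the arm can. A call with a gripper value outside its range is refused whole. The fingers move at their own pace and stop on an object; "force" is the grip in N (left out, the last holds). Time passes only in rows, so rows that do not move let the fingers close. It gives the time, the measured TCP pose, the force and the opening at its end, in the units of the state.
- telemetry.get_state(): the state, without advancing time (a new reading comes with each control period).
- cams.get_image(name): name is "side" or "top" or "wrist"; returns a dict with "image" (400x640x3 uint8, red, green, blue), "camera_matrix" (3x3 intrinsics, pixels), "eye" and "attitude" of the camera in the world. Camera axes: x right, y down, z forward; pixel columns grow to the right and rows downward; lengths in m; the calibration is good to about 2 mm. The wrist camera is an equidistant fisheye: a pixel r from the principal point sees the ray r / f radians off the axis. A picture is of the moment at which its call begins. There is no depth.
- manip.sign_off(): hands the job in, once; it reports no verdict.
Trained networks look in a picture, given as the dict that the camera call returned (one of the last four; its "shot" number tells which), for a name from the list of things; names that differ only in an ending like _2 or _b are one class to them, and where a whole thing is asked for, a point or a joint stands for the part that bears it (a point fixed in the world has none). Each returns a list of dicts, best first, with "confidence" (0 to 1); they miss things now and then, are a little off and sometimes report something else, mostly with a low value. They report only what shows in the picture. A call takes as long as a camera call. They do not tell look-alikes from the thing itself.
- finder.boxes_of(picture, thing): "xy" ([column, row] in pixels, amid what is visible of it).
The state is a dict: "clock": time; "qpos": joint angles; "qd": joint speeds; "effort": joint torques, N m; "position": TCP position; "ee_rot": TCP orientation; "contact_force": force on the tool from outside, world axes, zero at the start; "moment": the same for the moment, N m; "width": finger opening in m.
Only numpy, scipy, OpenCV 4.12 (cv2) and the standard library are available. Lean on these libraries where they do the work, as an engineer would, in place of code of your own. Each camera call takes 0.05 s, during which the arm holds its last target.

## Task

Close the regulator display for the night: turn every regulator's knob fully anticlockwise to its stop, and slide each brass union nut lying on the counter down over an outlet stem, one to a stem, until it sits on the flange. When all of that is done, pick up the hand scanner, hold it in the air pointing at the middle of the label on the turntable hub from roughly a hand's breadth away, steady for a good second, then lay it back flat on the middle of its rubber mat. Leave the gauge, the steel screw and the tin at the turntable's rim where they are.

Things in the scene. Friction and masses are not known exactly. Their poses are not given: they have to be found in the camera images.
- turntable: Wooden turntable, locked and fixed: disc 330 mm across, its top 12 mm above the counter; origin at the centre on the counter. A hub 60 mm across rises in the middle to 32 mm above the counter and carries the label. Three fixed regulators stand on it about 95 mm from the centre.
- label (a point): Middle of the paper label (42 x 30 mm, dark bars) lying flat, face up, on the turntable's hub.
- beam (a point): Middle of the hand scanner's window at its nose. The z axis of this point is the line of sight, out of the window: ahead (scanner +x) and 45 degrees downward when the scanner lies level. Lies 73.5 mm ahead of (x) and 13 mm above the scanner's origin.
- scanner: Loose hand scanner, 146 mm long, 160 g, starting on the rubber mat. Grey handle 34 mm wide (y), 28 mm high, x = -72 to +32 mm; black head 50 mm wide, 34 mm high, x = 32 to 74 mm. Origin under the middle of the flat underside; x points to the head, z up. Balance point near x = +10 mm. It reads from 60 to 200 mm away.
- mat: Fixed black rubber mat, 210 x 100 x 3 mm; origin at the centre of its underside on the counter, x along the long side.
- knob_a (a joint): Knob on top of the orange plastic regulator, rad: 0 = fully anticlockwise seen from above (the off stop), growing clockwise to 4.6. Friction about 0.05 N m; it stays where it is left.
- grip_a (a point): On the axis of the orange regulator's knob, turning with it: middle of the grip bar (42 mm along x, 14 mm along y, 22 mm high; its top 11 mm above here). Under it a disc 44 mm across (top 11 mm below here), then the 76 mm housing. A white line marks the bar's +x end; at the off stop it points straight away from the outlet stem, to a white tick.
- seat_a (a point): Outlet stem of the orange regulator, 72 mm from its knob's axis: this point is on the stem's axis, on top of the flange (32 mm across) where a nut sits. The fixed steel stem is 16 mm in diameter and rises 36 mm from here, the last 8 mm tapering to 9 mm. The knob's top is 29 mm above this height.
- knob_b (a joint): Knob on top of the grey plastic regulator, rad: 0 = fully anticlockwise seen from above (the off stop), growing clockwise to 4.6. Friction about 0.05 N m; it stays where it is left.
- grip_b (a point): On the axis of the grey regulator's knob, turning with it: middle of the grip bar (42 mm along x, 14 mm along y, 22 mm high; its top 11 mm above here). Under it a disc 44 mm across (top 11 mm below here), then the 76 mm housing. A white line marks the bar's +x end; at the off stop it points straight away from the outlet stem, to a white tick.
- seat_b (a point): Outlet stem of the grey regulator, 72 mm from its knob's axis: this point is on the stem's axis, on top of the flange (32 mm across) where a nut sits. The fixed steel stem is 16 mm in diameter and rises 36 mm from here, the last 8 mm tapering to 9 mm. The knob's top is 29 mm above this height.
- knob_c (a joint): Knob on top of the black plastic regulator, rad: 0 = fully anticlockwise seen from above (the off stop), growing clockwise to 4.6. Friction about 0.05 N m; it stays where it is left.
- grip_c (a point): On the axis of the black regulator's knob, turning with it: middle of the grip bar (42 mm along x, 14 mm along y, 22 mm high; its top 11 mm above here). Under it a disc 44 mm across (top 11 mm below here), then the 76 mm housing. A white line marks the bar's +x end; at the off stop it points straight away from the outlet stem, to a white tick.
- seat_c (a point): Outlet stem of the black regulator, 72 mm from its knob's axis: this point is on the stem's axis, on top of the flange (32 mm across) where a nut sits. The fixed steel stem is 16 mm in diameter and rises 36 mm from here, the last 8 mm tapering to 9 mm. The knob's top is 29 mm above this height.
- nut_1: Loose brass hexagonal union nut lying on the counter, 36 mm across flats (flats face along its x axis and every 60 degrees), 22 mm high, bore 21 mm right through, 90 g; origin at its very middle, z along the bore; both ends are alike. Two or three nuts are present.
- nut_2: Loose brass hexagonal union nut lying on the counter, 36 mm across flats (flats face along its x axis and every 60 degrees), 22 mm high, bore 21 mm right through, 90 g; origin at its very middle, z along the bore; both ends are alike. Two or three nuts are present.
- nut_3: Loose brass hexagonal union nut lying on the counter, 36 mm across flats (flats face along its x axis and every 60 degrees), 22 mm high, bore 21 mm right through, 90 g; origin at its very middle, z along the bore; both ends are alike. Two or three nuts are present.
- gauge: Bystander: chrome pressure gauge lying on its back, 48 mm across, 20 mm high, at the turntable's rim; origin at the centre of its underside.
- screw: Bystander: small steel pressure screw lying at the turntable's rim, 39 mm long with a 26 mm cross bar, 10 mm high; origin under its middle.
- tin: Bystander: small tin, 38 mm across, 30 mm high, standing at the turntable's rim; origin at the centre of its underside.
Mind the look-alikes: they are no part of the job. What is shaped like the nut_3 but blue or red is not meant.

How it is judged:
By the outcome, as a careful person would: the job done as asked, in the order asked, and still so for the second after the job is handed in, with the robot touching nothing.
Of nut_1, nut_2, nut_3 only 2 to 3 are there at a start; the rules pass over those that are not, and their reading is None.
At some moment in a run one of nut_1, nut_2, nut_3, scanner may be knocked a few centimetres aside while the robot is not near it.
Once in a run the grip may slacken for a moment while it holds something.
It also fails if it takes over 208 s, if anything falls off the work surface, if the arm or the gripper's body presses on something with over 40 N, if the wrist force passes 120 N, or if a joint passes its speed limit or range.

## Working session

There is one attempt and no reset: what is moved stays moved. The work goes in short steps, Python scripts to look and compute and a tool call to move; the robot and the scene stay as the last step left them, time stands still between calls to the robot, and variables do not carry over. Pictures are saved under pics/ and viewed, and the job is handed in when it is done.

Besides the shell and the picture viewer there is one more tool, called after "Request:" by a JSON object that holds its "api" and its "payload", one argument or row to a line. carry_out: Moves the arm, as the interface text tells. Its arguments: {"type":"object","properties":{"rows":{"type":"array","items":{"type":"array","items":{"type":"array","items":{"type":"number"}}}},"force":{"type":"number"}},"required":["rows"]}

```bash
ls; mkdir -p pics; python3 - <<'E'
from rig import telemetry, cams, manip, finder
import cv2
print(telemetry.get_state())
for n in ["side","top","wrist"]:
    p=cams.get_image(n); cv2.imwrite(f"pics/{n}0.png",p["image"][:,:,::-1]); print(n,p["camera_matrix"],p["eye"],p["attitude"],p["shot"])
print(manip.hold_point_z)
E
```

```text
pics
{'clock': 0.0, 'qpos': array([ 1.09402894e+00,  2.76623611e-01,  1.50611575e+00, -1.07829809e-05,
        1.36067959e+00, -1.20988598e-01]), 'qd': array([ 0.0004115 , -0.00021519,  0.00191108, -0.00110192, -0.00062461,
       -0.00161551]), 'effort': array([-1.08995348e-04, -4.16774046e+01, -2.45807451e+01, -5.02788298e-04,
        1.12024162e-02, -2.14865054e-05]), 'position': array([0.20005091, 0.53853325, 0.23043031]), 'ee_rot': array([ 4.31604324e-04,  8.21071631e-01,  5.70824441e-01, -8.04724990e-04]), 'contact_force': array([ 0.48625362, -0.10441729,  0.82726311]), 'moment': array([-0.00998113,  0.02095312,  0.01908678]), 'width': 0.08544497229256796}
side [[367.21452438   0.         319.08841322]
 [  0.         367.21452438 201.24785806]
 [  0.           0.           1.        ]] [0.10046273 0.48413055 0.50694281] [ 0.19068467 -0.33822182  0.806943   -0.44507117] 1
top [[459.4055266    0.         323.46682406]
 [  0.         459.4055266  200.55508342]
 [  0.           0.           1.        ]] [0.44882268 0.01393273 1.24032365] [-0.04865387  0.70928265 -0.70260136  0.03003746] 2
wrist [[309.70691629   0.         320.93393111]
 [  0.         309.70691629 201.06870457]
 [  0.           0.           1.        ]] [0.13391549 0.56438132 0.37403624] [0.11571184 0.81311401 0.5648607  0.07992974] 3
0.0187
```

View pics/side0.png

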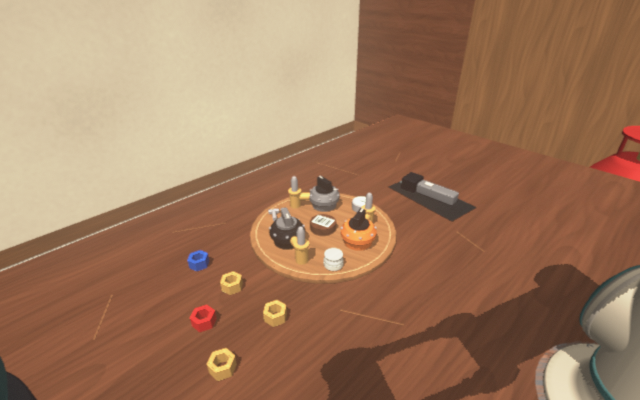

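View pics/top0.png

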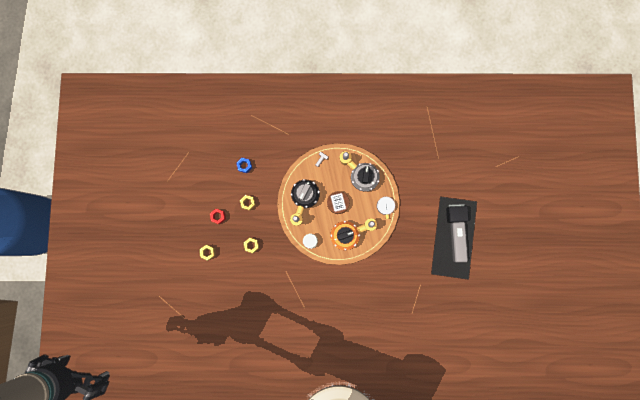

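View pics/wrist0.png

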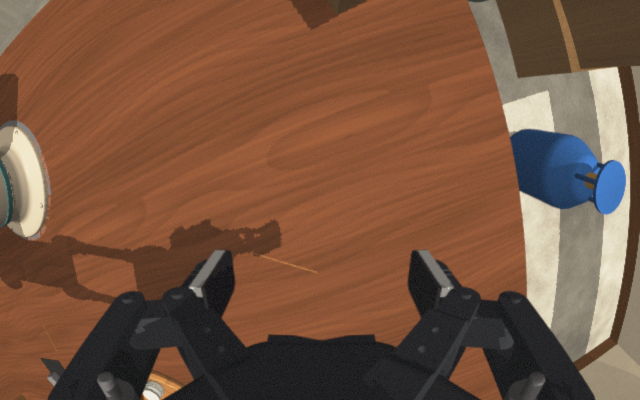

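```bash
cat > h.py <<'E'
from rig import telemetry, cams, manip, finder
import cv2, numpy as np
from scipy.spatial.transform import Rotation as R
from scipy.optimize import least_squares
def Rq(q): return R.from_quat(np.r_[q[1:],q[0]])
def get(n,fn=None):
    p=cams.get_image(n); p["name"]=n
    if fn: cv2.imwrite("pics/"+fn,p["image"][:,:,::-1])
    return p
def ray(p,uv):
    K=p["camera_matrix"]; a=np.array([(uv[0]-K[0,2])/K[0,0],(uv[1]-K[1,2])/K[1,1]])
    if p["name"]=="wrist":
        r=np.hypot(*a); d=np.r_[a/r*np.sin(r),np.cos(r)] if r>1e-9 else np.array([0,0,1.])
    else: d=np.r_[a,1]; d/=np.linalg.norm(d)
    return Rq(p["attitude"]).apply(d)
def proj(p,X):
    c=Rq(p["attitude"]).inv().apply(np.atleast_2d(X)-p["eye"]); K=p["camera_matrix"]
    if p["name"]=="wrist":
        rr=np.hypot(c[:,0],c[:,1]); th=np.arctan2(rr,c[:,2]); s=th/np.maximum(rr,1e-12); a=c[:,:2]*s[:,None]
    else: a=c[:,:2]/c[:,2:3]
    return np.c_[a[:,0]*K[0,0]+K[0,2],a[:,1]*K[1,1]+K[1,2]]
def onz(p,uv,z):
    d=ray(p,uv); return p["eye"]+d*(z-p["eye"][2])/d[2]
def tri(obs):
    A=np.zeros((3,3));b=np.zeros(3)
    for p,uv in obs:
        d=ray(p,uv); M=np.eye(3)-np.outer(d,d); A+=M; b+=M@p["eye"]
    X=np.linalg.solve(A,b); return X,[np.round(np.linalg.norm(proj(p,X)[0]-uv),1) for p,uv in obs]
def crop(p,x0,y0,x1,y1,s,fn):
    im=cv2.resize(p["image"][y0:y1,x0:x1],None,fx=s,fy=s,interpolation=cv2.INTER_CUBIC); cv2.imwrite("pics/"+fn,im[:,:,::-1])
def st():
    s=telemetry.get_state(); e=Rq(s["ee_rot"]).as_matrix()
    print("t",round(s["clock"],2),"pos",np.round(s["position"]*1000,1),"xaxis yaw",round(np.arctan2(e[1,0],e[0,0]),3),"q",np.round(s["qpos"],2),"F",np.round(s["contact_force"],1),"w",round(s["width"]*1000,1)); return s
np.set_printoptions(suppress=True,precision=4)
E
python3 - <<'E'
from h import *
import pickle
t=get("top"); s=get("side")
for p in (t,s):
    for th in ["nut_1","scanner","grip_a","seat_a","label","mat","gauge","screw","tin","turntable","beam"]:
        print(p["name"],th,[(np.round(b["xy"]).tolist(),round(b["confidence"],2)) for b in finder.boxes_of(p,th)][:7])
crop(t,190,130,490,290,2.6,"topc.png")
crop(s,170,150,490,390,2.4,"sidec.png")
st()
E
```

```text
top nut_1 [([251.0, 240.0], 0.69), ([222.0, 217.0], 0.53), ([205.0, 249.0], 0.45), ([351.0, 230.0], 0.15)]
top scanner [([461.0, 229.0], 0.68)]
top grip_a [([344.0, 236.0], 0.74), ([362.0, 175.0], 0.64), ([303.0, 191.0], 0.63)]
top seat_a [([301.0, 196.0], 0.92), ([349.0, 232.0], 0.59), ([361.0, 176.0], 0.57), ([334.0, 205.0], 0.4)]
top label [([335.0, 205.0], 0.67), ([301.0, 195.0], 0.35)]
top mat [([449.0, 244.0], 0.84), ([308.0, 192.0], 0.17)]
top gauge [([386.0, 206.0], 0.78)]
top screw [([321.0, 159.0], 0.45)]
top tin [([312.0, 241.0], 0.62), ([458.0, 231.0], 0.2)]
top turntable [([335.0, 203.0], 0.73), ([361.0, 174.0], 0.55)]
top beam [([461.0, 230.0], 0.59)]
side nut_1 [([275.0, 312.0], 0.98), ([229.0, 282.0], 0.87), ([200.0, 256.0], 0.83), ([202.0, 317.0], 0.61), ([222.0, 363.0], 0.6)]
side scanner [([429.0, 189.0], 0.7)]
side grip_a [([357.0, 223.0], 0.84), ([284.0, 217.0], 0.65)]
side seat_a [([290.0, 234.0], 0.85), ([361.0, 228.0], 0.7), ([319.0, 194.0], 0.56)]
side label [([322.0, 245.0], 0.66)]
side mat [([437.0, 203.0], 0.7), ([287.0, 219.0], 0.5)]
side gauge [([360.0, 202.0], 0.64), ([362.0, 222.0], 0.33)]
side screw []
side tin [([333.0, 258.0], 0.6), ([322.0, 246.0], 0.45)]
side turntable [([324.0, 248.0], 0.73)]
side beam [([429.0, 186.0], 0.83)]
t 1.35 pos [200.3 539.  231.3] xaxis yaw 1.215 q [ 1.09  0.28  1.5  -0.    1.36 -0.12] F [-0.6  0.4 -0.5] w 85.4
```

View pics/topc.png

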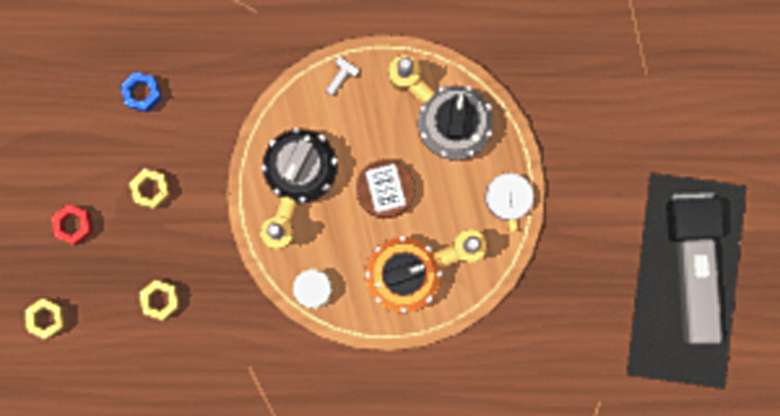

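View pics/sidec.png

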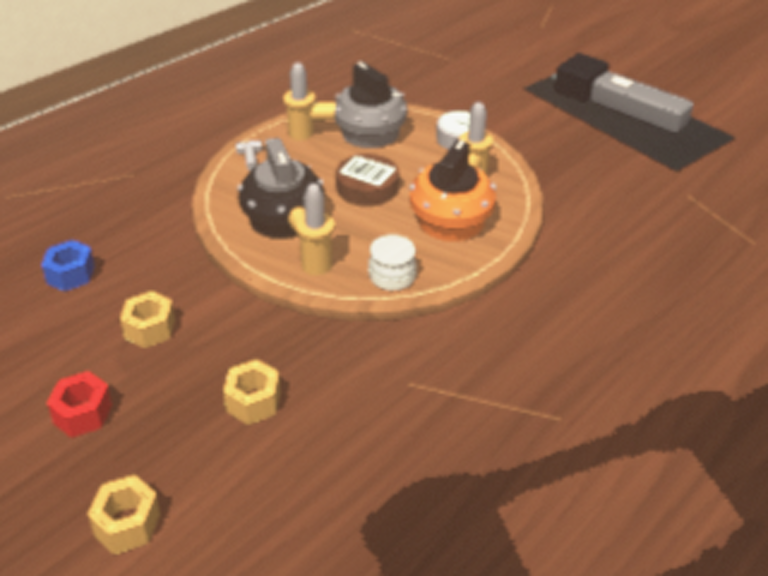

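```bash
cat >> h.py <<'E'
def T(u,v): return np.array([190+u/2.6,130+v/2.6])
def S(u,v): return np.array([170+u/2.4,150+v/2.4])
E
python3 - <<'E'
from h import *
t=get("top"); s=get("side")
for n,a,b in [("stemK",(273,230),(314,187)),("stemO",(472,243),(477,105)),("stemG",(404,64),(297,66)),
 ("knobK",(298,160),(279,150)),("knobO",(405,272),(455,158)),("knobG",(459,113),(371,85)),("hub",(386,189),(368,170)),
 ("nutA",(150,188),(147,312)),("nutB",(158,300),(252,382)),("nutC",(43,319),(124,502)),("blue",(141,92),(68,258)),("red",(71,225),(80,393))]:
    print(n,*[x*1000 if i==0 else x for i,x in enumerate(tri([(t,T(*a)),(s,S(*b))]))])
for n,a in [("mat1",(651,173)),("mat2",(747,186)),("mat3",(725,388)),("mat4",(627,374)),("scnose",(697,197)),("sctail",(704,343))]: print(n,onz(t,T(*a),.003 if n[0]=='m' else .025)*1000)
print(Rq(telemetry.get_state()["ee_rot"]).as_matrix(), Rq(get("wrist")["attitude"]).as_matrix())
E
```

```text
stemK [531.333  115.8773  92.7221] [np.float64(0.0), np.float64(0.0)]
stemO [520.9243 -75.4154  92.0065] [np.float64(0.2), np.float64(0.2)]
stemG [695.543   -9.2124  91.0571] [np.float64(0.2), np.float64(0.2)]
knobK [600.9782  93.672   84.4117] [np.float64(0.2), np.float64(0.3)]
knobO [492.7441 -11.8754  77.6623] [np.float64(0.0), np.float64(0.0)]
knobG [650.6254 -65.7946  64.9177] [np.float64(0.5), np.float64(0.5)]
hub [578.981    7.2533  31.4464] [np.float64(0.2), np.float64(0.3)]
nutA [579.3299 251.1612  16.7891] [np.float64(0.1), np.float64(0.2)]
nutB [463.8386 238.6407  20.4345] [np.float64(0.0), np.float64(0.0)]
nutC [443.1433 355.2396  22.8373] [np.float64(0.1), np.float64(0.1)]
blue [680.017  263.5359  17.7147] [np.float64(0.2), np.float64(0.3)]
red [539.7922 330.7537  21.3787] [np.float64(0.1), np.float64(0.1)]
mat1 [ 600.4665 -267.851     3.    ]
mat2 [ 587.6998 -366.2117    3.    ]
mat3 [ 381.2262 -338.6967    3.    ]
mat4 [ 394.0792 -240.0102    3.    ]
scnose [ 573.5875 -308.8233   25.    ]
sctail [ 426.6788 -312.6288   25.    ]
[[ 0.3483  0.9374  0.    ]
 [ 0.9374 -0.3483  0.0001]
 [ 0.0001 -0.     -1.    ]] [[ 0.3491  0.8999  0.2615]
 [ 0.9371 -0.3355 -0.0964]
 [ 0.001   0.2787 -0.9604]]
```

Request:
{"api": "carry_out", "payload": {
  "rows": [
    [[1,2.4,-4.1,0.6,0],[1,2.4,-4.1,0.6,0],[1,2.4,-4.1,0.6,0],[1,2.4,-4.1,0.6,0],[1,2.4,-4.1,0.6,0],[1,2.4,-4.1,0.6,-0.1],[1,2.4,-4.1,0.6,-0.1],[1,2.4,-4.1,0.6,-0.1],[1,2.4,-4.1,0.6,-0.1],[1,2.4,-4.1,0.6,-0.1],[1,2.4,-4.1,0.6,-0.1],[1,2.4,-4.1,0.6,-0.1]]
  ]
}}

```text
clock: 2.7
position: [0.489, 0.0451, 0.3039]
ee_rot: [-0.0, 0.968, 0.252, 0.001]
contact_force: [-0.0, 0.7, 0.7]
width: 0.0853
```

```bash
python3 - <<'E'
from h import *
p=get("wrist","w1.png"); st(); print(proj(p,[[.58,.007,.032],[.531,.116,.092]]))
crop(p,160,20,480,260,2.4,"w1c.png")
E
```

```text
t 2.75 pos [494.   38.2 304.3] xaxis yaw 0.503 q [-0.06  0.12  1.53 -0.01  1.49 -0.56] F [ 3.2 -4.9  1.6] w 85.6
[[362.6785 220.4766]
 [381.6131 140.8151]]
```

View pics/w1.png

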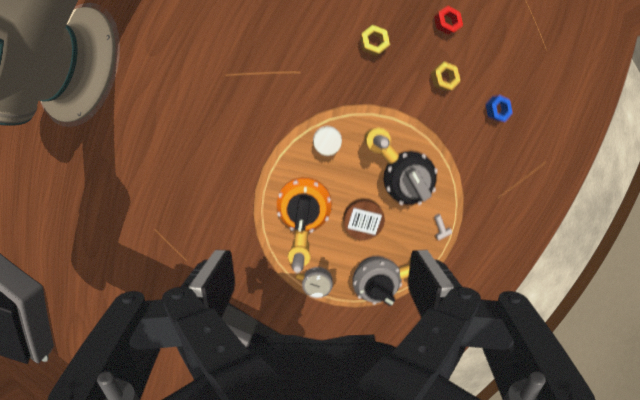

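```bash
python3 - <<'E'
from h import *
for i in range(3): p=get("wrist")
s=st()
crop(p,250,90,480,310,2.6,"w1c.png")
import pickle; pickle.dump(p,open("w1.pkl","wb"))
E
```

```text
t 2.9 pos [488.5  46.3 303.1] xaxis yaw 0.513 q [-0.05  0.11  1.54  0.    1.49 -0.56] F [ 0.4  0.  -0.5] w 85.4
```

View pics/w1c.png

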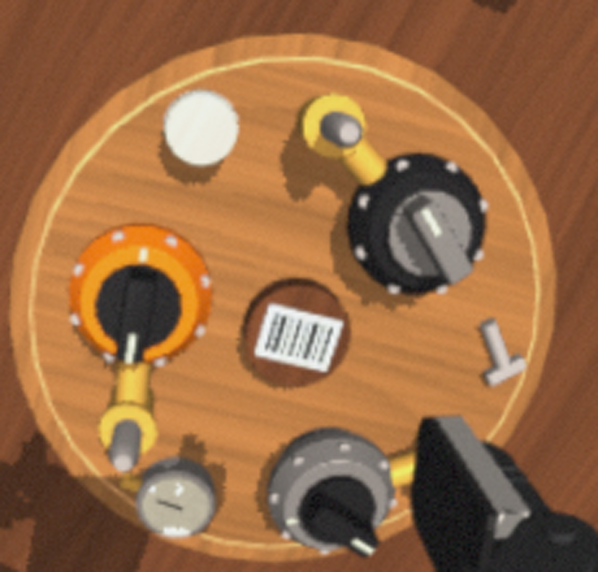

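```bash
cat >> h.py <<'E'
def W1(u,v): return np.array([250+u/2.6,90+v/2.6])
E
python3 - <<'E'
from h import *
import pickle
w=pickle.load(open("w1.pkl","rb"))
t=get("top","top2.png"); s=get("side","side2.png")
for n,a,b,c in [("stemK",(273,230),(314,187),(347,131)),("stemO",(472,243),(477,105),(121,462)),("stemG",(404,64),(297,66),None),
 ("knobK",(298,160),(279,150),(442,240)),("knobO",(405,272),(455,158),(137,300)),("knobG",(459,115),(371,85),(338,512)),("hub",(386,189),(368,170),(298,337))]:
    o=[(t,T(*a)),(s,S(*b))]+([(w,W1(*c))] if c else [])
    print(n,*[x*1000 if i==0 else x for i,x in enumerate(tri(o))])
    if c: print("   onz.085 wrist",onz(w,W1(*c),.085 if n[0]=='k' else .092)*1000, "top",onz(t,T(*a),.085 if n[0]=='k' else .092)*1000)
p=get("wrist"); crop(p,200,0,520,240,2.4,"w2c.png"); pickle.dump(p,open("w2.pkl","wb")); st()
E
```

```text
stemK [531.88   116.1904  92.8404] [np.float64(0.3), np.float64(0.3), np.float64(1.1)]
   onz.085 wrist [533.1542 116.9038  92.    ] top [531.3205 115.8774  92.    ]
stemO [521.2998 -75.7034  92.0363] [np.float64(0.3), np.float64(0.2), np.float64(0.5)]
   onz.085 wrist [521.912  -76.1764  92.    ] top [520.5499 -75.6966  92.    ]
stemG [695.543   -9.2124  91.0571] [np.float64(0.2), np.float64(0.2)]
knobK [601.0011  94.9325  85.159 ] [np.float64(0.7), np.float64(0.2), np.float64(1.8)]
   onz.085 wrist [601.9922  96.9514  85.    ] top [600.5397  93.2528  85.    ]
knobO [491.4903  -7.9705  77.9109] [np.float64(1.6), np.float64(1.2), np.float64(4.8)]
   onz.085 wrist [489.8514   0.2939  85.    ] top [492.3999 -11.7643  85.    ]
knobG [648.797  -63.7853  65.0386] [np.float64(0.5), np.float64(0.7), np.float64(1.9)]
   onz.085 wrist [637.9949 -51.9632  85.    ] top [646.0782 -63.6552  85.    ]
hub [580.1657   7.722   31.4589] [np.float64(0.7), np.float64(0.3), np.float64(1.7)]
   onz.085 wrist [563.8444  23.1751  92.    ] top [571.9998   7.1758  92.    ]
t 3.05 pos [487.4  48.2 303.2] xaxis yaw 0.517 q [-0.04  0.11  1.54  0.    1.49 -0.56] F [ 0.4 -0.4 -0.1] w 85.3
```

View pics/top2.png

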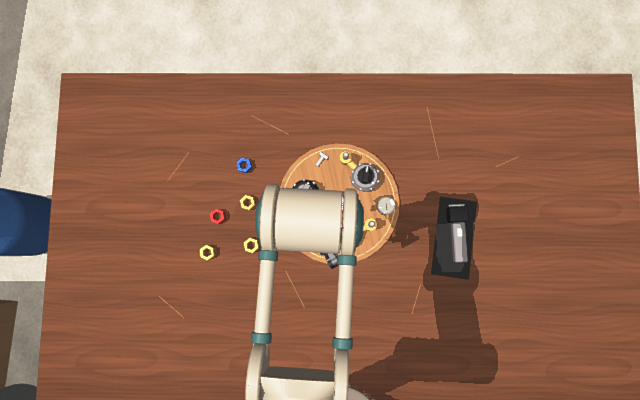

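Request:
{"api": "carry_out", "payload": {
  "rows": [
    [[1,0.1,-1.4,-3,-0.05],[1,0.1,-1.4,-3,-0.05],[1,0.1,-1.4,-3,-0.05],[1,0.1,-1.4,-3,-0.02],[1,0,0,0,0],[1,0,0,0,0],[1,0,0,0,0]]
  ]
}}

```text
clock: 3.75
position: [0.4933, -0.0079, 0.1851]
ee_rot: [0.0, 0.985, 0.173, 0.002]
contact_force: [1.0, 0.4, 0.7]
width: 0.0854
```

```bash
python3 - <<'E'
from h import *
import pickle
p=get("wrist"); st(); crop(p,180,80,460,290,2.8,"w3c.png"); pickle.dump(p,open("w3.pkl","wb"))
print(proj(p,[[.491,-.009,.085],[.521,-.076,.092]]))
E
```

```text
t 3.8 pos [493.4  -8.1 185.2] xaxis yaw 0.347 q [-0.16  0.18  1.75  0.    1.2  -0.5 ] F [-1.  -0.1 -0.2] w 85.9
[[316.8483 202.547 ]
 [323.3891 284.0143]]
```

View pics/w3c.png

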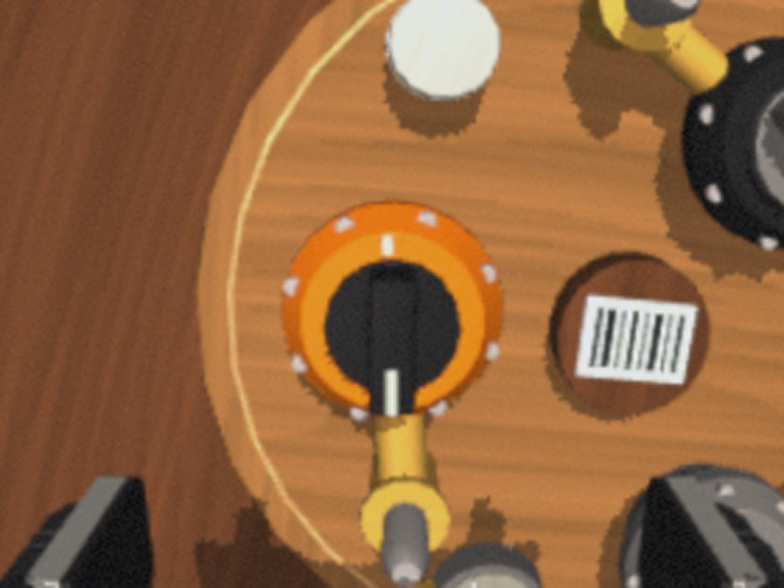

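```bash
cat >> h.py <<'E'
def C(x0,y0,s,u,v): return np.array([x0+u/s,y0+v/s])
E
python3 - <<'E'
from h import *
import pickle
p=pickle.load(open("w3.pkl","rb"))
f=lambda u,v,z: onz(p,C(180,80,2.8,u,v),z)*1000
a,b=f(390,276,.085),f(392,413,.085); d=b-a
print("barO",a,b,(a+b)/2,np.hypot(*d[:2]),np.arctan2(d[1],d[0]))
print("disc",f(392,327,.063),"housing",f(391,305,.05),"tick",f(387,245,.056),"stem tip",f(405,567,.092),"label",f(637,341,.032))
E
```

```text
barO [486.0958  10.5778  85.    ] [500.8433 -28.7423  85.    ] [493.4696  -9.0822  85.    ] 41.994714463673574 -1.2119691702438313
disc [493.8434  -9.2144  63.    ] housing [492.1989  -5.5877  50.    ] tick [483.8291  13.9376  56.    ] stem tip [521.4999 -74.137   92.    ] label [582.9608   8.2055  32.    ]
```

Request:
{"api": "carry_out", "payload": {
  "force": 40,
  "rows": [
    [[0.2,0,-0.1,-3.9,0.01],[0,0,0,-3.9,0],[0,0,0,-2.5,0],[0,0,0,-1.5,0],[0,0,0,0,0],[-1,0,0,0,0],[-1,0,0,0,0],[-1,0,0,0,0],[-1,0,0,0,0],[-1,0,0,0,0],[-1,0,0,0,0]]
  ]
}}

```text
clock: 4.9
position: [0.4934, -0.0102, 0.0671]
ee_rot: [0.001, 0.984, 0.177, 0.002]
contact_force: [-1.4, 0.7, 6.6]
width: 0.0133
```

```bash
python3 - <<'E'
from h import *
p=get("wrist","w4.png"); s=st(); print(s["moment"])
E
```

```text
t 4.95 pos [493.4 -10.1  67.1] xaxis yaw 0.355 q [-0.16  0.31  1.92  0.    0.91 -0.52] F [-1.8  0.2  7.3] w 12.9
[-0.0292  0.18   -0.0185]
```

View pics/w4.png

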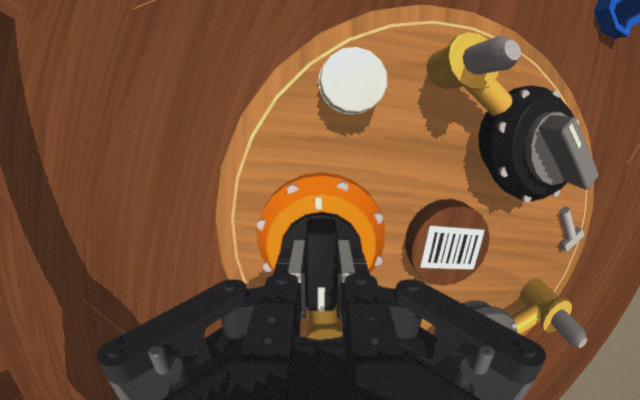

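Request:
{"api": "carry_out", "payload": {
  "rows": [
    [[-1,0,0,0.1,0.12],[-1,0,0,0,0.14],[-1,0,0,0,0.14],[-1,0,0,0,0.14],[-1,0,0,0,0.14],[-1,0,0,0,0.14],[-1,0,0,0,0.14],[-1,0,0,0,0.14]]
  ]
}}

```text
clock: 5.75
position: [0.4931, -0.0105, 0.0672]
ee_rot: [0.001, 0.745, 0.667, 0.001]
contact_force: [-0.2, -1.6, 0.4]
width: 0.0133
```

```bash
python3 - <<'E'
from h import *
p=get("wrist","w5.png"); s=st(); print(s["moment"])
E
```

```text
t 5.8 pos [493.1 -10.5  67.1] xaxis yaw 1.464 q [-0.16  0.31  1.92 -0.    0.91 -1.63] F [-0.1 -1.7  0.5] w 13.0
[-0.1883  0.0042  0.0551]
```

View pics/w5.png

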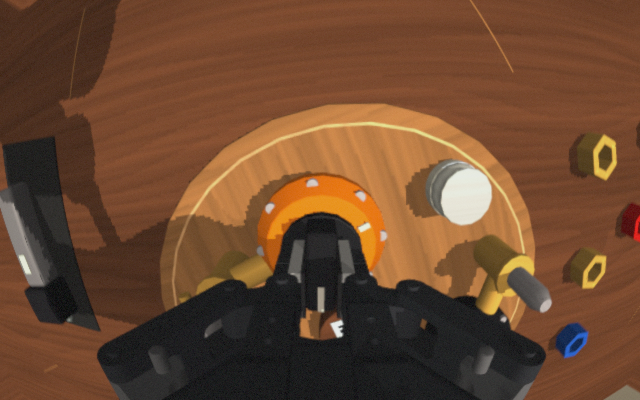

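Request:
{"api": "carry_out", "payload": {
  "rows": [
    [[-1,0,0,0,0.14],[-1,0,0,0,0.14],[-1,0,0,0,0.14],[-1,0,0,0,0.14],[-1,0,0,0,0.14],[-1,0,0,0,0.14],[-1,0,0,0,0.11],[-1,0,0,0,0],[0,0,0,0,0],[0,0,0,0,0],[0,0,0,2,0],[0,0,0,2,0]]
  ]
}}

```text
clock: 7.0
position: [0.4915, -0.0094, 0.1062]
ee_rot: [-0.001, 0.361, 0.933, 0.0]
contact_force: [-0.5, -0.4, -0.3]
width: 0.043
```

Request:
{"api": "carry_out", "payload": {
  "rows": [
    [[0,0,0,0,-0.148],[0,0,0,0,-0.148],[0,0,0,0,-0.148],[0,0,0,0,-0.148],[0,0,0,0,-0.148],[0,0,0,0,-0.148],[0,0,0,0,-0.148],[0,0,0,0,-0.148],[0,0,0,0,-0.148],[0,0,0,0,-0.148],[0,0,0,0,-0.148],[0,0,0,0,-0.148]]
  ]
}}

```text
clock: 8.2
position: [0.4921, -0.0095, 0.1063]
ee_rot: [-0.0, 0.952, 0.306, 0.0]
contact_force: [-0.8, -0.8, -0.2]
width: 0.0425
```

Request:
{"api": "carry_out", "payload": {
  "rows": [
    [[0,0,0,0,-0.148],[0,0,0,0,-0.148],[0,0,0,0,-0.148],[0,0,0,0,-0.148],[0,0,0,0,-0.148],[0,0,0,0,-0.148],[0,0,0,0,-0.148],[0,0,0,0,-0.148],[0,0,0,0,-0.148],[0,0,0,0,0],[0,0,0,0,0]]
  ]
}}

```text
clock: 9.3
position: [0.4922, -0.0097, 0.1063]
ee_rot: [-0.0, 0.939, -0.343, -0.0]
contact_force: [-0.1, -0.4, 0.3]
width: 0.0428
```

```bash
python3 - <<'E'
from h import *
p=get("wrist","w6.png"); s=st(); print(s["moment"])
E
```

```text
t 9.35 pos [492.2  -9.8 106.3] xaxis yaw -0.701 q [-0.16  0.26  1.87  0.    1.01  0.54] F [ 0.9 -0.8  0.1] w 43.0
[-0.0357  0.0082  0.0187]
```

View pics/w6.png

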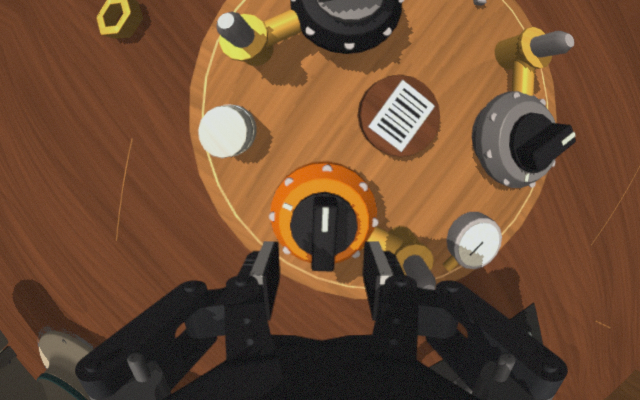

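Request:
{"api": "carry_out", "payload": {
  "rows": [
    [[0,0.1,0,-2,0],[0,0,0,-1.9,0],[0,0,0,0,0],[-1,0,0,0,0],[-1,0,0,0,0],[-1,0,0,0,0],[-1,0,0,0,0],[-1,0,0,0,0.14],[-1,0,0,0,0.14],[-1,0,0,0,0.14],[-1,0,0,0,0.14],[-1,0,0,0,0.14]]
  ]
}}

```text
clock: 10.55
position: [0.4936, -0.0099, 0.0683]
ee_rot: [-0.0, 1.0, 0.001, 0.001]
contact_force: [-1.9, -0.0, 5.1]
width: 0.0131
```

Request:
{"api": "carry_out", "payload": {
  "rows": [
    [[-1,0,0,0,0.13],[-1,0,0,0,0.13],[-1,0,0,0,0.08],[-1,0,0,0,0.05],[-1,0,0,0,0.05],[-1,0,0,0,0]]
  ]
}}

```text
clock: 11.15
position: [0.4933, -0.0099, 0.0683]
ee_rot: [-0.0, 0.976, 0.216, 0.0]
contact_force: [-1.5, 0.1, 4.8]
width: 0.0133
```

```bash
python3 - <<'E'
from h import *
p=get("wrist","w7.png"); s=st(); print(s["moment"])
E
```

```text
t 11.2 pos [493.3  -9.9  68.3] xaxis yaw 0.436 q [-0.16  0.31  1.92  0.    0.92 -0.6 ] F [-2.4 -0.1  5. ] w 12.5
[ 0.0019  0.33   -0.4501]
```

View pics/w7.png

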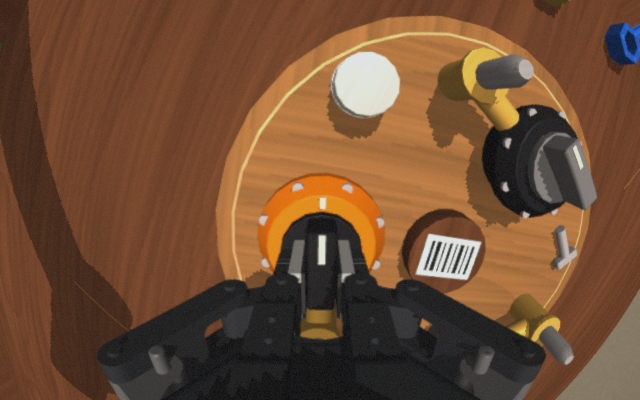

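Request:
{"api": "carry_out", "payload": {
  "rows": [
    [[0,0,0,0,-0.02],[0.1,0,0,0,0],[0.2,0,0,3,0],[1,0,0,4,-0.14],[1,1.5,1.5,1.5,-0.14],[1,1.5,1.5,0,-0.14],[1,1.5,1.5,0,-0.14],[1,1.5,1.5,0,-0.14],[1,1.5,1.5,0,-0.14],[1,1.5,1.5,0,-0.14],[1,1.5,1.5,0,-0.14],[1,0.3,0,0,-0.14]]
  ]
}}

```text
clock: 12.4
position: [0.6032, 0.0969, 0.152]
ee_rot: [-0.001, 0.912, -0.411, 0.001]
contact_force: [-0.7, -0.2, -0.5]
width: 0.0855
```

Request:
{"api": "carry_out", "payload": {
  "rows": [
    [[1,0,0,0,-0.14],[1,0,0,0,-0.14],[1,0,0,0,-0.14],[1,0,0,0,-0.14],[1,0,0,0,-0.14],[1,0,0,0,-0.14],[1,0,0,0,-0.14],[1,0,0,0,-0.14],[1,0,0,0,-0.12],[1,0,0,0,0],[1,0,0,0,0],[1,0,0,0,0]]
  ]
}}

```text
clock: 13.6
position: [0.6013, 0.095, 0.1522]
ee_rot: [-0.0, -0.506, 0.863, 0.0]
contact_force: [0.6, -0.1, -0.1]
width: 0.0854
```

```bash
python3 - <<'E'
from h import *
import pickle
p=get("wrist"); st(); crop(p,180,80,460,290,2.8,"w8c.png"); pickle.dump(p,open("w8.pkl","wb"))
E
```

```text
t 13.65 pos [601.3  95.  152.3] xaxis yaw -2.082 q [ 0.04  0.38  1.55 -0.    1.21  2.12] F [-0.2 -0.3 -0.2] w 85.1
```

View pics/w8c.png

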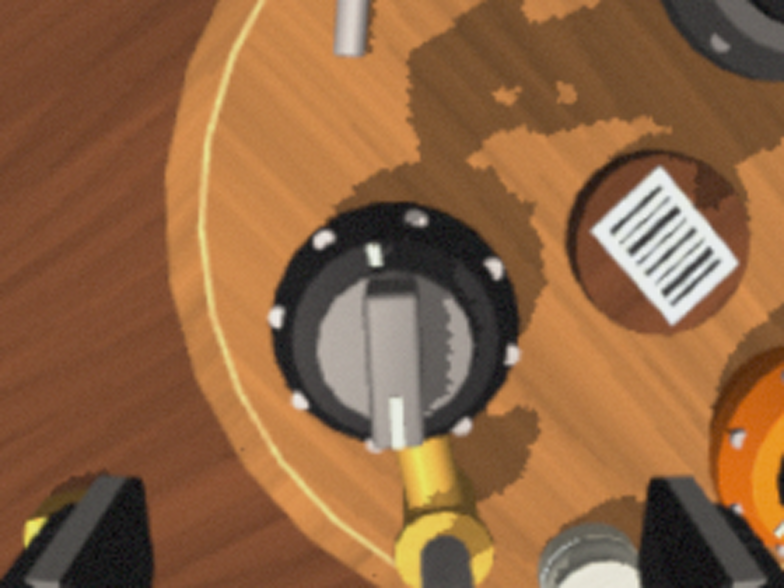

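```bash
python3 - <<'E'
from h import *
import pickle
p=pickle.load(open("w8.pkl","rb"))
f=lambda u,v,z: onz(p,C(180,80,2.8,u,v),z)*1000
a,b=f(391,293,.085),f(397,447,.085); d=b-a
print("barK",a,b,(a+b)/2,np.hypot(*d[:2]),np.arctan2(d[1],d[0]))
print("tick",f(374,255,.056),"stem tip",f(447,555,.092),"label",f(665,244,.032))
E
```

```text
barK [620.7105  86.4348  85.    ] [583.6526 105.469   85.    ] [602.1815  95.9519  85.    ] 41.66032187275478 2.6670978950826116
tick [626.7788  88.6614  56.    ] stem tip [551.7163 107.8777  92.    ] label [581.8248   8.6221  32.    ]
```

Request:
{"api": "carry_out", "payload": {
  "rows": [
    [[0,0.1,0.1,0,0.035],[0,0,0,-3.5,0],[0,0,0,-3,0],[0,0,0,-1.8,0],[0,0,0,0,0],[-1,0,0,0,0],[-1,0,0,0,0],[-1,0,0,0,0],[-1,0,0,0,0],[-1,0,0,0,0],[-1,0,0,0,0.12],[-1,0,0,0,0.14]]
  ]
}}

```text
clock: 14.85
position: [0.6026, 0.0948, 0.0709]
ee_rot: [-0.0, -0.628, 0.778, -0.001]
contact_force: [-1.6, -4.9, 4.0]
width: 0.0127
```

Request:
{"api": "carry_out", "payload": {
  "rows": [
    [[-1,0,0,0,0.14],[-1,0,0,0,0.14],[-1,0,0,0,0.14],[-1,0,0,0,0.14],[-1,0,0,0,0.14],[-1,0,0,0,0.14],[-1,0,0,0,0.14],[-1,0,0,0,0.14],[-1,0,0,0,0.14],[-1,0,0,0,0.14]]
  ]
}}

```text
clock: 15.85
position: [0.6025, 0.095, 0.0709]
ee_rot: [0.001, 0.982, -0.19, 0.001]
contact_force: [-2.5, -4.4, 4.6]
width: 0.013
```

```bash
python3 - <<'E'
from h import *
p=get("wrist","w9.png"); s=st(); print(s["moment"])
E
```

```text
t 15.9 pos [602.5  95.   70.9] xaxis yaw -0.378 q [ 0.04  0.45  1.66 -0.    1.03  0.42] F [-2.  -4.3  6.1] w 12.6
[-0.7289  0.5906  0.0117]
```

View pics/w9.png

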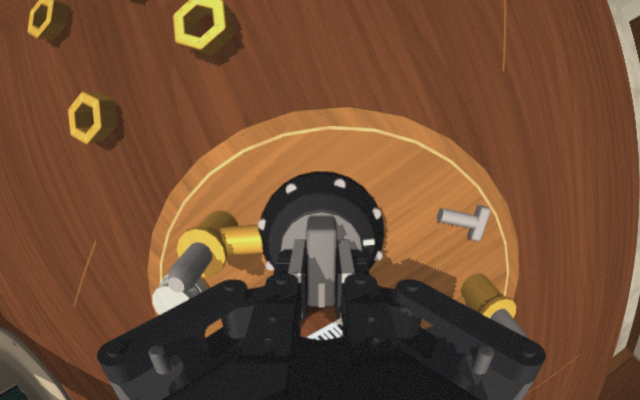

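Request:
{"api": "carry_out", "payload": {
  "rows": [
    [[-1,0,0,0,0.14],[-1,0,0,0,0.14],[-1,0,0,0,0.14],[-1,0,0,0,0.14],[-1,0,0,0,0.14],[-1,0,0,0,0.14],[-1,0,0,0,0.14],[-1,0,0,0,0.14],[-1,0,0,0,0.14],[-1,0,0,0,0.14],[-1,0,0,0,0.14],[-1,0,0,0,0.08]]
  ]
}}

```text
clock: 17.1
position: [0.6023, 0.0948, 0.0708]
ee_rot: [0.001, 0.816, 0.579, -0.0]
contact_force: [-2.7, -4.9, 5.9]
width: 0.0128
```

Request:
{"api": "carry_out", "payload": {
  "rows": [
    [[-1,0,0,0,0.06],[-1,0,0,0,0.06],[-1,0,0,0,0]]
  ]
}}

```text
clock: 17.4
position: [0.6023, 0.0949, 0.0709]
ee_rot: [0.001, 0.782, 0.624, -0.0]
contact_force: [-3.3, -6.2, 6.0]
width: 0.0129
```

```bash
python3 - <<'E'
from h import *
p=get("wrist","w10.png"); s=st(); print(s["moment"])
E
```

```text
t 17.45 pos [602.3  94.8  70.9] xaxis yaw 1.346 q [ 0.04  0.45  1.66 -0.    1.03 -1.3 ] F [-3.3 -6.   6.2] w 13.1
[-1.0338  0.4343 -1.1073]
```

View pics/w10.png

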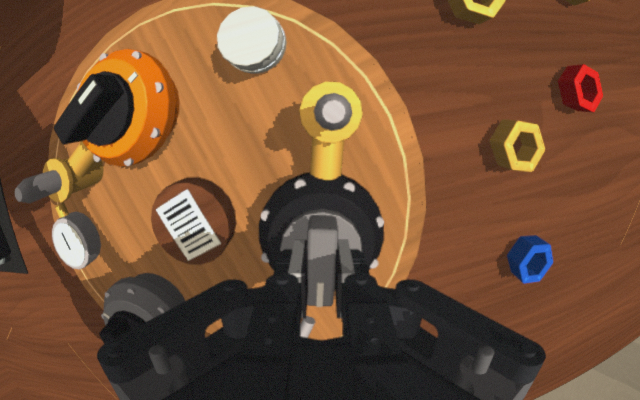

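Request:
{"api": "carry_out", "payload": {
  "rows": [
    [[0,0,0,0,-0.03],[0.1,0,0,0,0],[0.2,0,0,3,0],[1,0,0,4,-0.14],[1,0.5,-1.9,1,-0.14],[1,0.5,-1.9,0,-0.14],[1,0.5,-1.9,0,-0.14],[1,0.5,-1.9,0,-0.14],[1,0.5,-1.9,0,-0.14],[1,0.5,-1.9,0,-0.14],[1,0.5,-1.9,0,-0.14],[1,0.9,-2.4,0,-0.14]]
  ]
}}

```text
clock: 18.65
position: [0.6467, -0.0606, 0.1498]
ee_rot: [-0.001, 1.0, 0.028, 0.001]
contact_force: [0.3, 0.2, -0.4]
width: 0.0853
```

Request:
{"api": "carry_out", "payload": {
  "rows": [
    [[1,0,0,0,-0.14],[1,0,0,0,-0.14],[1,0,0,0,-0.14],[1,0,0,0,-0.14],[1,0,0,0,-0.14],[1,0,0,0,-0.14],[1,0,0,0,-0.14],[1,0,0,0,-0.14],[1,0,0,0,-0.14],[1,0,0,0,-0.14],[1,0,0,0,-0.14],[1,0,0,0,-0.14]]
  ]
}}

```text
clock: 19.85
position: [0.647, -0.0604, 0.1496]
ee_rot: [0.001, -0.688, 0.726, -0.0]
contact_force: [0.4, 0.7, 0.5]
width: 0.0855
```

Request:
{"api": "carry_out", "payload": {
  "rows": [
    [[1,0,0,0,-0.05],[1,0,0,0,0],[1,0,0,0,0]]
  ]
}}

```text
clock: 20.15
position: [0.6467, -0.0606, 0.1496]
ee_rot: [0.0, -0.672, 0.74, -0.0]
contact_force: [-0.2, -0.1, -0.0]
width: 0.0857
```

```bash
python3 - <<'E'
from h import *
import pickle
p=get("wrist"); st(); crop(p,180,80,460,290,2.8,"w11c.png"); pickle.dump(p,open("w11.pkl","wb"))
E
```

```text
t 20.2 pos [646.6 -60.7 149.5] xaxis yaw -1.667 q [-0.2   0.44  1.46  0.    1.24  1.47] F [-0.3 -0.3  0.6] w 85.2
```

View pics/w11c.png

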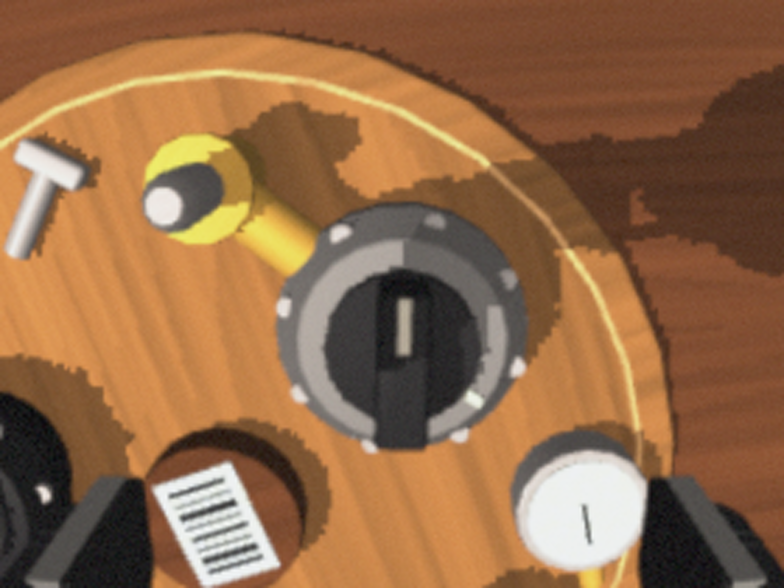

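```bash
python3 - <<'E'
from h import *
import pickle
p=pickle.load(open("w11.pkl","rb"))
f=lambda u,v,z: onz(p,C(180,80,2.8,u,v),z)*1000
a,b=f(403,448,.085),f(403,294,.085); d=b-a
print("barG",a,b,(a+b)/2,np.hypot(*d[:2]),np.arctan2(d[1],d[0]))
print("tick",f(475,398,.056),"stem tip",f(163,207,.092),"label",f(217,523,.032))
E
```

```text
barG [627.5908 -59.7488  85.    ] [668.5155 -63.6148  85.    ] [648.0531 -61.6818  85.    ] 41.10681893776185 -0.09418542509873905
tick [628.8115 -81.1848  56.    ] stem tip [697.1998  -8.8334  92.    ] label [582.2123   8.4404  32.    ]
```

Request:
{"api": "carry_out", "payload": {
  "rows": [
    [[0,0.14,-0.1,0,0],[0,0,0,-3.5,0],[0,0,0,-2.8,0],[0,0,0,-1.6,0],[0,0,0,0,0],[-1,0,0,0,0],[-1,0,0,0,0],[-1,0,0,0,0],[-1,0,0,0,0],[-1,0,0,0,0],[-1,0,0,0,0.12],[-1,0,0,0,0.14]]
  ]
}}

```text
clock: 21.4
position: [0.6489, -0.0623, 0.0719]
ee_rot: [-0.001, 0.764, -0.645, 0.001]
contact_force: [-0.1, -0.7, 6.4]
width: 0.0131
```

Request:
{"api": "carry_out", "payload": {
  "rows": [
    [[-1,0,0,0,0.14],[-1,0,0,0,0.14],[-1,0,0,0,0.14],[-1,0,0,0,0.14],[-1,0,0,0,0.14],[-1,0,0,0,0.14],[-1,0,0,0,0.14],[-1,0,0,0,0.14],[-1,0,0,0,0.14],[-1,0,0,0,0.14],[-1,0,0,0,0.14],[-1,0,0,0,0.14]]
  ]
}}

```text
clock: 22.6
position: [0.6478, -0.0617, 0.0719]
ee_rot: [-0.0, 0.99, 0.138, 0.001]
contact_force: [-1.9, -0.2, 7.0]
width: 0.0131
```

Request:
{"api": "carry_out", "payload": {
  "rows": [
    [[-1,0,0,0,0.14],[-1,0,0,0,0.14],[-1,0,0,0,0.14],[-1,0,0,0,0.14],[-1,0,0,0,0.14],[-1,0,0,0,0.14],[-1,0,0,0,0.14],[-1,0,0,0,0.14],[-1,0,0,0,0.14],[-1,0,0,0,0.14],[-1,0,0,0,0.14],[-1,0,0,0,0.14]]
  ]
}}

```text
clock: 23.8
position: [0.6473, -0.0628, 0.0719]
ee_rot: [0.0, 0.558, 0.83, -0.001]
contact_force: [-2.6, -2.9, 7.3]
width: 0.0129
```

```bash
python3 - <<'E'
from h import *
s=st(); print(s["moment"])
E
```

```text
t 23.8 pos [647.3 -62.8  71.9] xaxis yaw 1.958 q [-0.2   0.5   1.56 -0.    1.08 -2.16] F [-2.6 -2.9  7.3] w 12.9
[-0.4941  0.4327 -0.0361]
```

Commanded ≈1.97 now; up to 2.42.

Request:
{"api": "carry_out", "payload": {
  "rows": [
    [[-1,0,0,0,0.14],[-1,0,0,0,0.14],[-1,0,0,0,0.1],[-1,0,0,0,0.07],[-1,0,0,0,0]]
  ]
}}

```text
clock: 24.3
position: [0.6475, -0.0631, 0.0719]
ee_rot: [0.0, 0.361, 0.932, -0.001]
contact_force: [-3.7, -3.5, 7.4]
width: 0.0132
```

```bash
python3 - <<'E'
from h import *
s=st(); print(s["moment"]); get("wrist","w12.png")
E
```

```text
t 24.3 pos [647.5 -63.1  71.9] xaxis yaw 2.402 q [-0.2   0.5   1.56 -0.    1.08 -2.6 ] F [-3.7 -3.5  7.4] w 13.2
[-0.5507  0.4241 -0.3293]
```

View pics/w12.png

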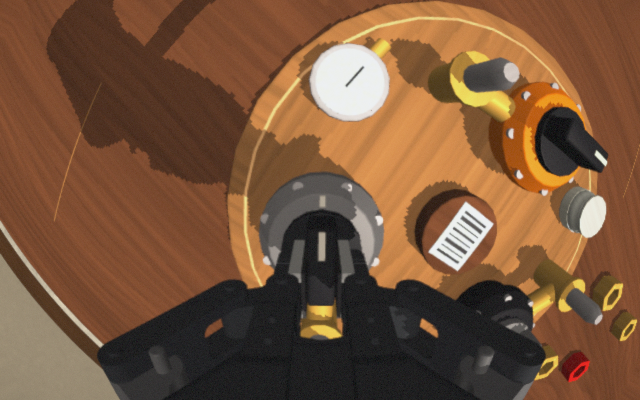

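Request:
{"api": "carry_out", "payload": {
  "rows": [
    [[-1,0,0,0,0.04],[-1,0,0,0,0],[-1,0,0,0,-0.02]]
  ]
}}

```text
clock: 24.65
position: [0.6475, -0.0631, 0.0719]
ee_rot: [0.0, 0.353, 0.935, -0.001]
contact_force: [-2.6, -2.8, 6.9]
width: 0.0132
```

```bash
python3 - <<'E'
from h import *
s=st(); print(s["moment"])
E
```

```text
t 24.65 pos [647.5 -63.1  71.9] xaxis yaw 2.419 q [-0.2   0.5   1.56 -0.    1.08 -2.62] F [-2.6 -2.8  6.9] w 13.2
[-0.5535  0.4148 -0.604 ]
```

Request:
{"api": "carry_out", "payload": {
  "rows": [
    [[0,0,0,0,0],[0.1,0,0,0,0],[0.2,0,0,3,0],[1,0,0,4,-0.14],[1,-1,2,2.5,-0.14],[1,-2,4,1,-0.14],[1,-2,4,1,-0.14],[1,-2,4,1,-0.14],[1,-2,4,1,-0.14],[1,-2,4,1,-0.14],[1,-2,4,1,-0.14],[1,-2,4,1,-0.14]]
  ]
}}

```text
clock: 25.85
position: [0.4963, 0.2398, 0.2354]
ee_rot: [-0.0, 0.837, 0.547, -0.0]
contact_force: [-0.5, -0.0, 0.6]
width: 0.0857
```

Request:
{"api": "carry_out", "payload": {
  "rows": [
    [[1,-1,2,0,-0.14],[1,0,0,0,0],[1,0,0,0,0],[1,0,0,0,0]]
  ]
}}

```text
clock: 26.25
position: [0.488, 0.2572, 0.2348]
ee_rot: [0.0, 0.872, 0.489, -0.0]
contact_force: [0.8, 0.0, 0.5]
width: 0.0851
```

```bash
python3 - <<'E'
from h import *
import pickle
p=get("wrist","w13.png"); st(); pickle.dump(p,open("w13.pkl","wb"))
t=get("top"); s=get("side"); pickle.dump((t,s),open("ts13.pkl","wb")); crop(t,190,130,490,290,2.6,"topc13.png")
for q in (p,s): print([(np.round(b["xy"]).tolist(),round(b["confidence"],2)) for b in finder.boxes_of(q,"nut_1")])
print(proj(p,[[.579,.251,.022],[.464,.239,.022],[.443,.355,.022]]))
E
```

```text
t 26.3 pos [488.2 257.  234.9] xaxis yaw 1.022 q [ 0.36  0.24  1.55 -0.    1.36 -0.66] F [-0.3 -0.9  0.3] w 85.2
[([396.0, 292.0], 0.94), ([381.0, 103.0], 0.74), ([259.0, 323.0], 0.73), ([354.0, 242.0], 0.69), ([403.0, 179.0], 0.63), ([291.0, 170.0], 0.6)]
[([198.0, 261.0], 0.79), ([225.0, 365.0], 0.78), ([202.0, 316.0], 0.62), ([229.0, 282.0], 0.58), ([275.0, 313.0], 0.56), ([326.0, 184.0], 0.34)]
[[353.897  238.4354]
 [296.1454 165.5617]
 [372.7213  98.7801]]
```

View pics/w13.png

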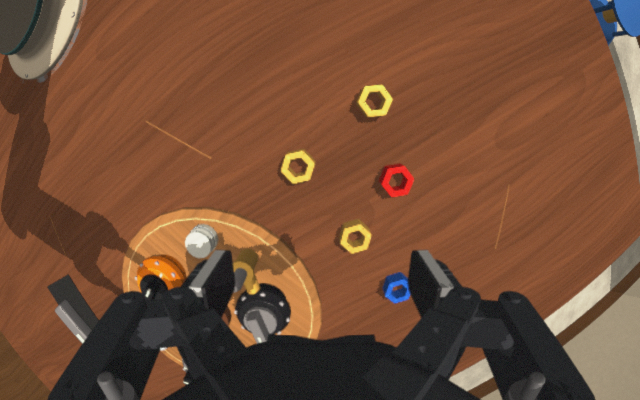

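View pics/topc13.png

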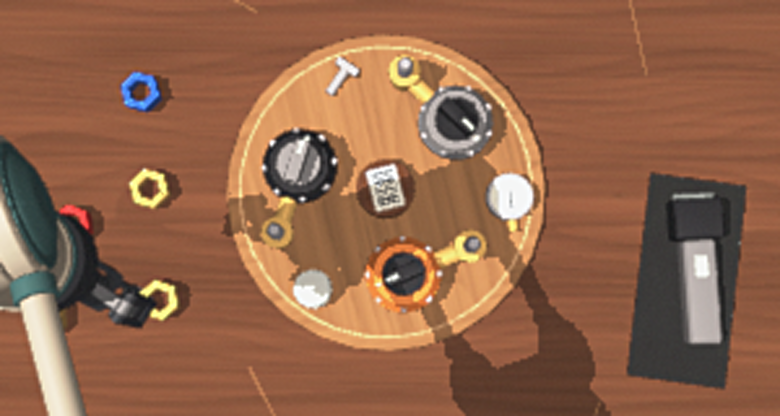

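```bash
cat >> h.py <<'E'
def ortho(p,cx,cy,z,half=.04,res=.0004):
    n=int(2*half/res); i=np.arange(n)
    X=cx+half-i*res; Y=cy+half-i*res   # up=+x, left=+y
    XX,YY=np.meshgrid(X,Y,indexing="ij")
    uv=proj(p,np.c_[XX.ravel(),YY.ravel(),np.full(XX.size,z)]).astype(np.float32)
    return cv2.remap(p["image"],uv[:,0].reshape(n,n),uv[:,1].reshape(n,n),cv2.INTER_CUBIC)
E
python3 - <<'E'
from h import *
import pickle
p=pickle.load(open("w13.pkl","rb"))
ims=[]
for cx,cy in [(.579,.251),(.464,.239),(.443,.355)]:
    ims.append(cv2.resize(ortho(p,cx,cy,.022),(260,260)))
cv2.imwrite("pics/o13.png",np.hstack(ims)[:,:,::-1])
E
```

```text
(no output)
```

View pics/o13.png

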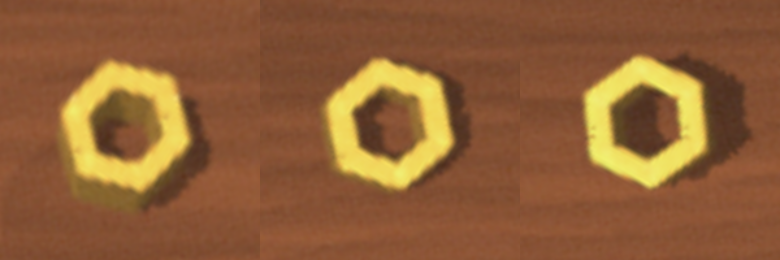

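```bash
cat >> h.py <<'E'
def hexfit(p,cx,cy,z=.022,half=.04,res=.0004,hue=(15,35)):
    im=ortho(p,cx,cy,z,half,res); hsv=cv2.cvtColor(im,cv2.COLOR_RGB2HSV)
    V=hsv[...,2].astype(int)
    m0=(hsv[...,0]>=hue[0])&(hsv[...,0]<=hue[1])&(hsv[...,1]>110)
    m=(m0&(V>0.72*np.percentile(V[m0],80))).astype(np.float32)*2-1
    n=m.shape[0]; i=np.arange(n); X=half-i*res
    XX,YY=np.meshgrid(X,X,indexing="ij"); best=(-1e9,)
    def sc(q):
        dx,dy,th=q; x=XX-dx; y=YY-dy
        d=np.max([np.abs(x*np.cos(th+k*np.pi/3)+y*np.sin(th+k*np.pi/3)) for k in range(3)],axis=0)
        t=np.clip((.018-d)/.0006,-1,1)
        r=np.hypot(x,y); t=np.minimum(t,np.clip((r-.0105)/.0006,-1,1))
        w=(r<.026); return (t*m*w).sum()/w.sum()
    ys,xs=np.where(m>0); c=(half-ys.mean()*res,half-xs.mean()*res)
    from scipy.optimize import minimize
    for th in np.linspace(0,np.pi/3,7)[:-1]:
        r=minimize(lambda q:-sc(q),[c[0],c[1],th],method="Nelder-Mead",options=dict(initial_simplex=[[c[0],c[1],th],[c[0]+.004,c[1],th],[c[0],c[1]+.004,th],[c[0],c[1],th+.15]],xatol=1e-5,fatol=1e-5))
        if -r.fun>best[0]: best=(-r.fun,r.x)
    q=best[1]; return np.array([cx+q[0],cy+q[1]])*1000, (q[2]%(np.pi/3)), best[0]
E
python3 - <<'E'
from h import *
import pickle
p=pickle.load(open("w13.pkl","rb")); t,s=pickle.load(open("ts13.pkl","rb"))
for c in [(.579,.251),(.464,.239),(.443,.355)]:
    print("wrist",hexfit(p,*c),"side",hexfit(s,*c))
print("topA",hexfit(t,.579,.251))
E
```

```text
wrist (array([580.4815, 252.8156]), np.float64(0.7936010458877327), np.float64(0.9133034718598518)) side (array([580.2454, 252.135 ]), np.float64(0.7822425839036424), np.float64(0.3624017804607295))
wrist (array([465.9514, 239.579 ]), np.float64(0.7218193566773403), np.float64(0.9226513422597407)) side (array([451.9615, 250.2845]), np.float64(0.8760110742221419), np.float64(0.3107016464897085))
wrist (array([445.8147, 356.6575]), np.float64(0.6194598905317297), np.float64(0.9242423555085036)) side (array([445.0081, 356.353 ]), np.float64(0.6223812817303256), np.float64(0.45730699980000605))
topA (array([579.255 , 252.5326]), np.float64(0.7697412463082733), np.float64(0.6060888550054082))
```

Request:
{"api": "carry_out", "payload": {
  "force": 40,
  "rows": [
    [[0.5,3.1,-0.15,-3.5,-0.08],[0.5,3.1,-0.15,-3.5,-0.08],[0.4,3.0,-0.15,-3.5,-0.07],[0.4,0,0,-4,0],[0.4,0,0,-4,0],[0.4,0,0,-2.5,0],[0.4,0,0,0,0],[0.4,0,0,0,0]]
  ]
}}

```text
clock: 27.3
position: [0.5803, 0.2532, 0.0255]
ee_rot: [-0.0, 0.923, 0.386, 0.0]
contact_force: [0.0, 0.8, 0.6]
width: 0.0601
```

```bash
python3 - <<'E'
from h import *
import pickle
p=get("wrist","w14.png"); st(); print(hexfit(p,.5805,.2525)); pickle.dump(p,open("w14.pkl","wb"))
E
```

```text
t 27.35 pos [581.1 253.6  26.7] xaxis yaw 0.792 q [ 0.3   0.53  1.65  0.    0.96 -0.49] F [ 0.6  0.1 -0. ] w 59.8
(array([580.2194, 252.5441]), np.float64(0.7897239212703135), np.float64(0.9236044292922717))
```

View pics/w14.png

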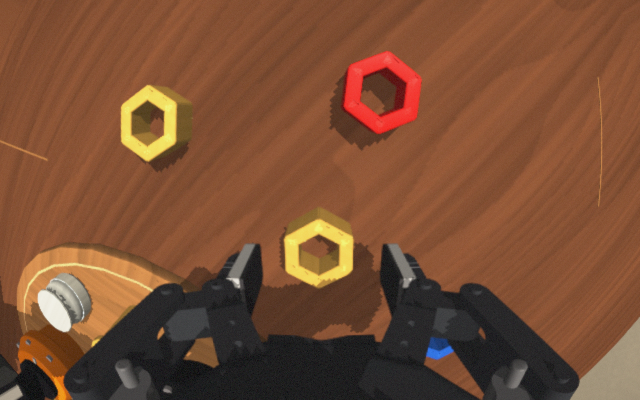

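Request:
{"api": "carry_out", "payload": {
  "rows": [
    [[0.4,0,-0.1,-1.9,0],[0.4,0,0,0,0],[-1,0,0,0,0],[-1,0,0,0,0],[-1,0,0,0,0],[-1,0,0,0,0],[-1,0,0,4,0],[-1,0,0,4,0],[-1,0,0,4,0.1],[-1,0,0,2,0.1],[-1,0,0,0,0.1],[-1,0,0,0,0.1]]
  ]
}}

```text
clock: 28.55
position: [0.5802, 0.2527, 0.1481]
ee_rot: [0.0, 0.826, 0.563, 0.001]
contact_force: [0.0, -0.2, -2.0]
width: 0.0347
```

```bash
python3 - <<'E'
from h import *
p=get("wrist","w15.png"); st()
E
```

```text
t 28.6 pos [579.8 252.6 147.3] xaxis yaw 1.199 q [ 0.3   0.41  1.51  0.    1.22 -0.9 ] F [ 0.8  0.4 -1. ] w 34.7
```

View pics/w15.png

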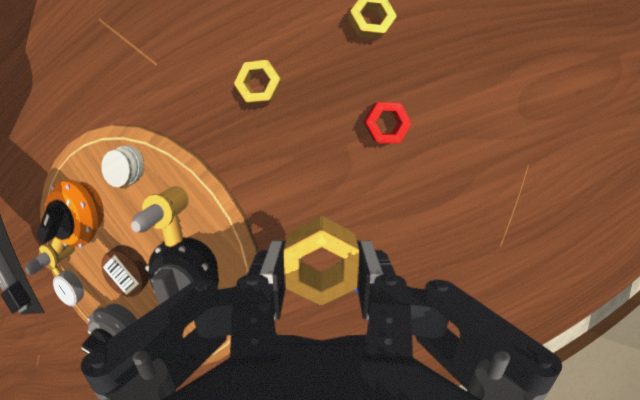

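```bash
python3 - <<'E'
from h import *
p=get("wrist"); s=st(); x=s["position"]
for dz in (.0155,): print(hexfit(p,x[0],x[1],x[2]+dz))
E
```

```text
t 28.65 pos [579.6 252.5 146.8] xaxis yaw 1.192 q [ 0.3   0.41  1.51  0.    1.22 -0.89] F [-0.2  0.  -0.6] w 35.3
(array([579.8079, 253.6593]), np.float64(0.15226200730661063), np.float64(0.8582138223901891))
```

Request:
{"api": "carry_out", "payload": {
  "rows": [
    [[-1,-0.8,-2.4,0,0.02],[-1,-0.8,-2.4,0,0.02],[-1,-0.8,-2.4,0,0.02],[-1,-0.8,-2.4,0,0.02],[-1,-0.8,-2.0,0,0],[-1,-0.7,-2.0,0,0],[-1,0,0,-2,0],[-1,0,0,0,0],[-1,0,0,0,0],[-1,0,0,0,0]]
  ]
}}

```text
clock: 29.65
position: [0.5334, 0.1169, 0.1269]
ee_rot: [0.0, 0.804, 0.594, 0.001]
contact_force: [1.1, 0.5, -1.0]
width: 0.0349
```

```bash
python3 - <<'E'
from h import *
import pickle
p=get("wrist","w16.png"); st(); pickle.dump(p,open("w16.pkl","wb")); crop(p,200,160,440,340,3.3,"w16c.png")
s=get("side"); crop(s,230,150,390,270,5,"s16c.png"); pickle.dump(s,open("s16.pkl","wb"))
E
```

```text
t 29.7 pos [533.4 116.9 127. ] xaxis yaw 1.272 q [ 0.09  0.31  1.73  0.    1.1  -1.18] F [-0.5  0.1 -1.1] w 35.1
```

View pics/w16c.png

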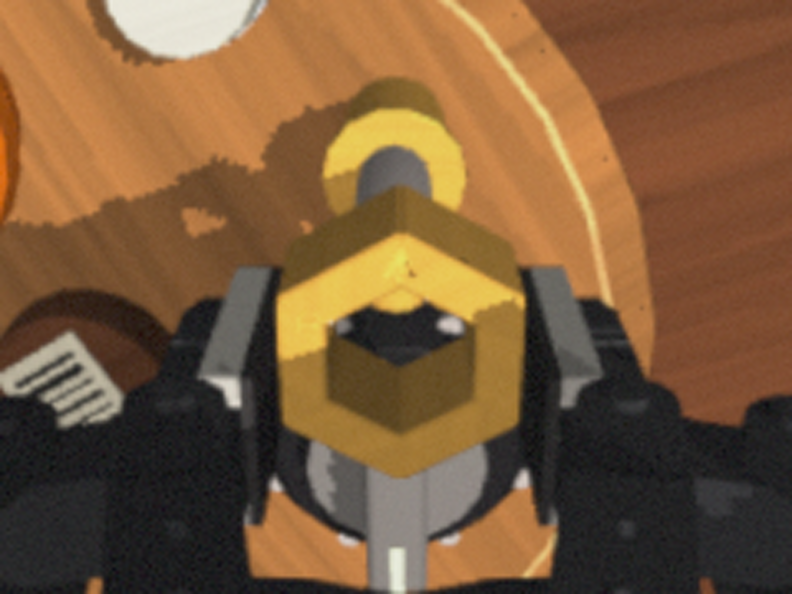

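View pics/s16c.png

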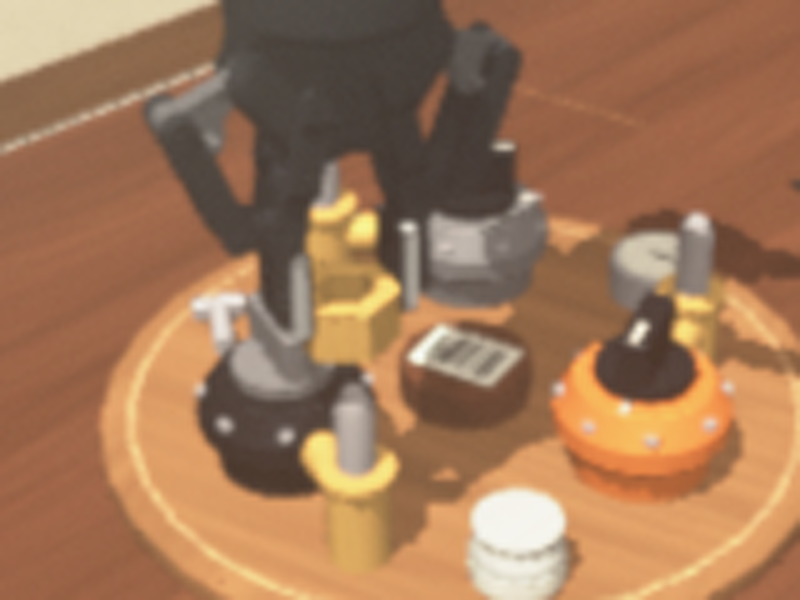

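```bash
cat >> h.py <<'E'
def circ(p,uvs,z,r=None):
    P=np.array([onz(p,u,z)[:2] for u in uvs])*1000
    f=(lambda q:np.hypot(*(P-q[:2]).T)-(q[2] if r is None else r))
    q0=np.r_[P.mean(0),16.]
    s=least_squares(f,q0 if r is None else q0[:2]); return s.x,np.round(s.fun,1)
E
python3 - <<'E'
from h import *
import pickle
p=pickle.load(open("w16.pkl","rb"))
print(hexfit(p,.5334,.1169,.127+.0155))
c=lambda u,v:C(200,160,3.3,u,v)
pts=[c(323,168),c(466,168),c(395,108),c(343,125),c(447,125)]
print(circ(p,pts,.056),circ(p,pts,.056,16))
E
```

```text
(array([506.3927, 115.8197]), np.float64(1.0459652073620642), np.float64(0.3802175370115335))
(array([534.0022, 116.8269,  16.007 ]), array([-0.1, -0.1, -0.4,  0.3,  0.4])) (array([533.9936, 116.8296]), array([-0.1, -0.1, -0.4,  0.3,  0.4]))
```

```bash
python3 - <<'E'
from h import *
import pickle
p=pickle.load(open("w16.pkl","rb"))
c=lambda u,v:C(200,160,3.3,u,v)
pts=[c(402,235),c(522,302),c(522,410),c(400,478),c(282,410),c(278,297)]
for z in (.1405,.1425,.1445): print(circ(p,pts,z))
E
```

```text
(array([534.5252, 117.7617,  19.9076]), array([ 0.1, -0.2, -0.1,  0.5, -0.6,  0.3]))
(array([533.4637, 118.0833,  19.6009]), array([ 0.1, -0.2, -0.1,  0.5, -0.6,  0.3]))
(array([532.4021, 118.405 ,  19.2942]), array([ 0.1, -0.2, -0.1,  0.5, -0.6,  0.3]))
```

Request:
{"api": "carry_out", "payload": {
  "rows": [
    [[-1,0.05,0,-1,0],[-1,0,0,-1,0],[-1,0,0,-1,0],[-1,0,0,-1,0],[-1,0,0,0,0]]
  ]
}}

```text
clock: 30.25
position: [0.5317, 0.1163, 0.0842]
ee_rot: [-0.001, 0.804, 0.594, -0.002]
contact_force: [-0.6, -0.3, -0.6]
width: 0.0351
```

```bash
python3 - <<'E'
from h import *
p=get("wrist","w17.png"); s=st(); print(s["moment"]); crop(p,200,160,440,340,3.3,"w17c.png")
E
```

```text
t 30.3 pos [532.4 116.4  85.1] xaxis yaw 1.272 q [ 0.09  0.36  1.78  0.    1.   -1.18] F [ 0.2  0.8 -1. ] w 34.5
[ 0.0398 -0.0555  0.0253]
```

View pics/w17c.png

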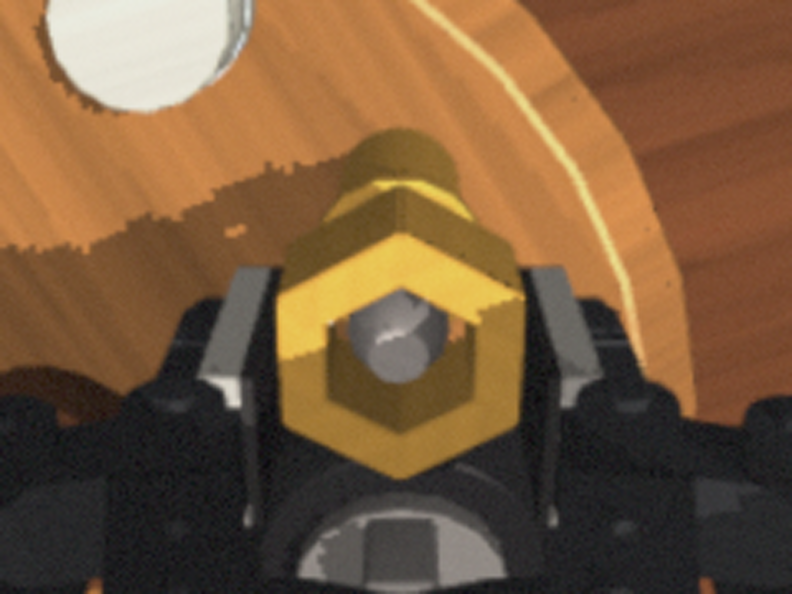

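Request:
{"api": "carry_out", "payload": {
  "rows": [
    [[-1,0.05,0,-0.7,0],[-1,0.05,0,-0.7,0],[-1,0,0,-0.5,0],[-1,0,0,-0.2,0],[-1,0,0,0,0],[-1,0,0,0,0]]
  ]
}}

```text
clock: 30.9
position: [0.5343, 0.1165, 0.0653]
ee_rot: [0.0, 0.804, 0.594, 0.0]
contact_force: [-0.2, -0.4, -0.8]
width: 0.0351
```

```bash
python3 - <<'E'
from h import *
p=get("wrist","w18.png"); s=st(); print(s["moment"]); crop(p,200,160,440,340,3.3,"w18c.png")
E
```

```text
t 30.95 pos [534.4 116.5  65.4] xaxis yaw 1.272 q [ 0.09  0.38  1.81  0.    0.96 -1.18] F [ 0.7 -0.3 -0.3] w 34.6
[-0.0019 -0.0219 -0.0164]
```

View pics/w18c.png

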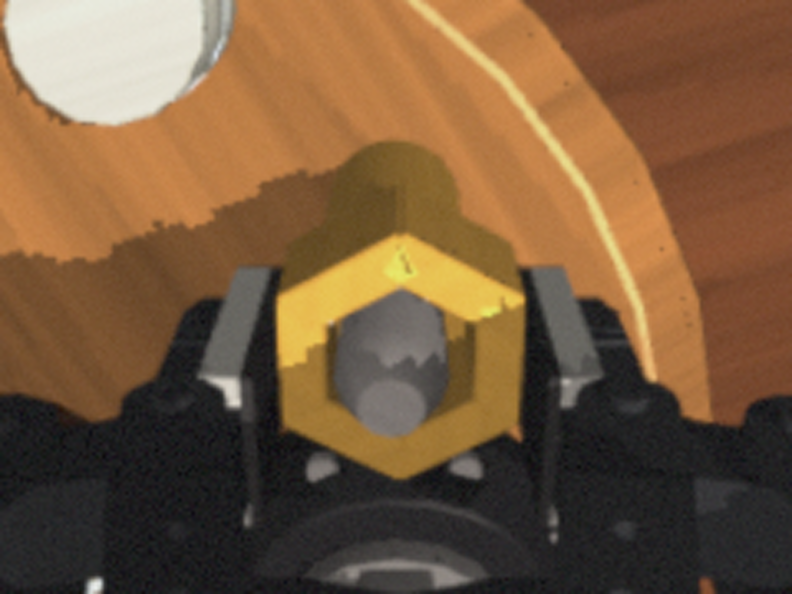

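Request:
{"api": "carry_out", "payload": {
  "rows": [
    [[-1,0,0,-0.15,0],[-1,0,0,-0.15,0],[-1,0,0,0,0]]
  ]
}}

```text
clock: 31.25
position: [0.5344, 0.1165, 0.0652]
ee_rot: [0.0, 0.804, 0.594, 0.001]
contact_force: [-5.7, -0.2, 18.0]
width: 0.0348
```

```bash
python3 - <<'E'
from h import *
s=st(); print(s["moment"])
E
```

```text
t 31.25 pos [534.4 116.5  65.2] xaxis yaw 1.272 q [ 0.09  0.38  1.81 -0.    0.95 -1.18] F [-5.7 -0.2 18. ] w 34.8
[-0.1203  0.8926 -0.0165]
```

Request:
{"api": "carry_out", "payload": {
  "rows": [
    [[-1,0,0,0.2,0],[0.2,0,0,0,0],[0.2,0,0,0,0],[0.3,0,0,0,0],[0.3,0,0,2,0],[0.3,0,0,3,0],[0.3,0,0,4,0],[0.3,-1.5,3,4,-0.1],[0.4,-1.5,3,0,-0.1],[0.4,-1.5,3,0,-0.1],[0.4,-1.2,1.6,0,-0.1],[0.4,-1.2,1.6,0,-0.1]]
  ]
}}

```text
clock: 32.45
position: [0.4651, 0.2382, 0.1923]
ee_rot: [-0.0, 0.927, 0.375, -0.0]
contact_force: [-0.5, 0.2, 0.1]
width: 0.0593
```

```bash
python3 - <<'E'
from h import *
import pickle
p=get("wrist","w19.png"); st(); print(hexfit(p,.466,.2396)); print(hexfit(p,.4455,.3566)); pickle.dump(p,open("w19.pkl","wb"))
s=get("side"); crop(s,170,150,490,390,2.4,"s19.png")
E
```

```text
t 32.5 pos [462.9 240.2 192.2] xaxis yaw 0.767 q [ 0.34  0.22  1.68  0.    1.24 -0.43] F [-2.2  1.5 -0.3] w 59.7
(array([465.6853, 239.9041]), np.float64(0.7021054363112549), np.float64(0.9201146605594623))
(array([445.826 , 357.1309]), np.float64(0.6131720994417307), np.float64(0.9248680902808579))
```

View pics/w19.png

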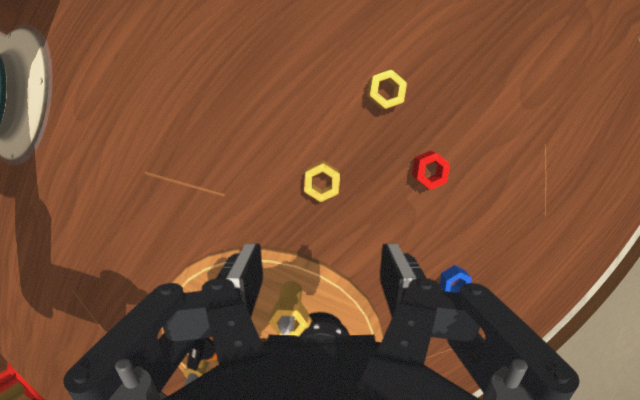

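View pics/s19.png

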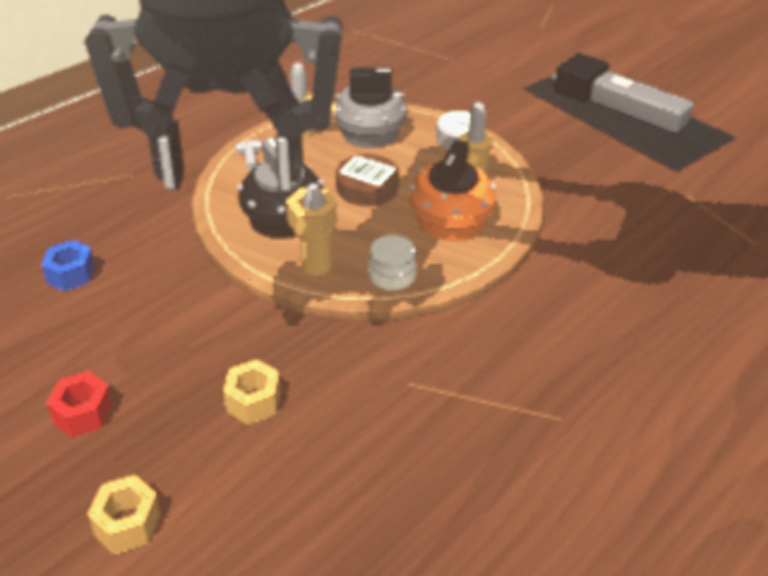

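Request:
{"api": "carry_out", "payload": {
  "rows": [
    [[0.4,0.3,0,-4,-0.06],[0.4,0,0,-4,0],[0.4,0,0,-4,0],[0.4,0,0,-4,0],[0.4,0,0,-0.6,0],[0.4,0,0,0,0],[0.4,0,0,0,0]]
  ]
}}

```text
clock: 33.25
position: [0.4707, 0.2374, 0.0281]
ee_rot: [0.0, 0.937, 0.349, 0.002]
contact_force: [0.8, 0.2, 0.5]
width: 0.0599
```

```bash
python3 - <<'E'
from h import *
p=get("wrist","w20.png"); st(); print(hexfit(p,.466,.2396));st()
E
```

```text
t 33.3 pos [470.9 237.6  28.5] xaxis yaw 0.712 q [ 0.34  0.4   1.89 -0.    0.84 -0.38] F [ 0.9 -0.6  0.2] w 59.9
(array([466.0198, 239.2194]), np.float64(0.7173450442170088), np.float64(0.923601912420479))
t 33.3 pos [470.9 237.6  28.5] xaxis yaw 0.712 q [ 0.34  0.4   1.89 -0.    0.84 -0.38] F [ 0.9 -0.6  0.2] w 59.9
```

Request:
{"api": "carry_out", "payload": {
  "rows": [
    [[0.4,-0.5,0.17,0,0],[0.4,0,0,-2.2,0],[0.4,0,0,0,0],[-1,0,0,0,0],[-1,0,0,0,0],[-1,0,0,0,0],[-1,0,0,0,0]]
  ]
}}

```text
clock: 34.0
position: [0.4647, 0.2393, 0.0059]
ee_rot: [-0.0, 0.937, 0.349, 0.001]
contact_force: [-0.8, 0.8, 5.8]
width: 0.0351
```

```bash
python3 - <<'E'
from h import *
st()
E
```

```text
t 34.0 pos [464.7 239.3   5.9] xaxis yaw 0.712 q [ 0.34  0.43  1.93  0.    0.79 -0.37] F [-0.8  0.8  5.8] w 35.1
```

Request:
{"api": "carry_out", "payload": {
  "rows": [
    [[-1,0,0,4,0],[-1,0,0,4,0],[-1,0.1,-0.3,4,-0.1],[-1,0.7,-3.9,1.5,-0.1],[-1,0.7,-3.9,0,-0.1],[-1,0.7,-3.9,0,0],[-1,0.7,-3.9,0,0],[-1,0.7,-3.9,0,0],[-1,0.7,-3.9,0,0],[-1,0.7,-3.9,0,0],[-1,0.7,-3.9,0,0],[-1,0,0,-0.5,0]]
  ]
}}

```text
clock: 35.2
position: [0.5229, -0.081, 0.1354]
ee_rot: [0.002, 0.979, 0.202, 0.002]
contact_force: [0.4, 1.2, -0.8]
width: 0.0351
```

Request:
{"api": "carry_out", "payload": {
  "rows": [
    [[-1,0,0,-0.5,0],[-1,0,0,0,0],[-1,0,0,0,0],[-1,0,0,0,0]]
  ]
}}

```text
clock: 35.6
position: [0.5208, -0.075, 0.1298]
ee_rot: [-0.0, 0.979, 0.205, 0.0]
contact_force: [0.3, -0.1, -0.4]
width: 0.035
```

```bash
python3 - <<'E'
from h import *
import pickle
p=get("wrist","w21.png"); st(); pickle.dump(p,open("w21.pkl","wb")); crop(p,200,160,440,340,3.3,"w21c.png")
E
```

```text
t 35.65 pos [520.9 -75.1 129.8] xaxis yaw 0.414 q [-0.28  0.28  1.77  0.    1.09 -0.69] F [ 0.2  0.6 -0.3] w 35.0
```

View pics/w21c.png

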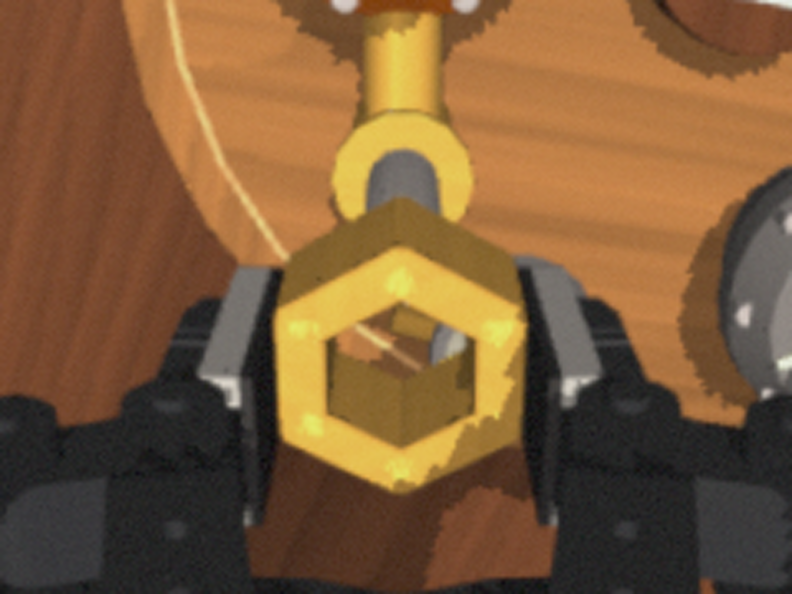

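```bash
python3 - <<'E'
from h import *
import pickle
p=pickle.load(open("w21.pkl","rb"))
c=lambda u,v:C(200,160,3.3,u,v)
pts=[c(332,180),c(473,180),c(403,110),c(353,129),c(453,129)]
print(circ(p,pts,.056),circ(p,pts,.056,16))
pts=[c(400,247),c(524,320),c(524,420),c(400,493),c(282,435),c(275,323)]
for z in (.137,.139,.142): print(circ(p,pts,z))
print(hexfit(p,.521,-.076,.1298+.0135))
E
```

```text
(array([522.4572, -75.5461,  15.8583]), array([ 0. , -0. , -0.1,  0. ,  0.1])) (array([522.5238, -75.6991]), array([-0.1, -0.2, -0.1, -0. ,  0.1]))
(array([523.7604, -80.623 ,  21.266 ]), array([ 0.6, -0.2, -0.3,  0.4, -0. , -0.5]))
(array([523.2991, -79.5756,  20.9539]), array([ 0.6, -0.2, -0.3,  0.4, -0. , -0.5]))
(array([522.6071, -78.0046,  20.4858]), array([ 0.6, -0.2, -0.3,  0.4, -0. , -0.4]))
(array([505.6155, -55.9761]), np.float64(0.11014556027045022), np.float64(0.3350546257176445))
```

Request:
{"api": "carry_out", "payload": {
  "rows": [
    [[-1,0.1,0.05,-1,0],[-1,0,0,-1,0],[-1,0,0,-1,0],[-1,0,0,-1,0],[-1,0,0,-0.4,0],[-1,0,0,0,0]]
  ]
}}

```text
clock: 36.25
position: [0.5212, -0.0755, 0.0846]
ee_rot: [-0.0, 0.979, 0.205, -0.001]
contact_force: [0.2, -0.1, -0.4]
width: 0.0349
```

```bash
python3 - <<'E'
from h import *
p=get("wrist","w22.png"); s=st(); print(s["moment"]); crop(p,200,160,440,340,3.3,"w22c.png")
E
```

```text
t 36.3 pos [521.7 -75.6  85.2] xaxis yaw 0.412 q [-0.28  0.33  1.82  0.    0.99 -0.69] F [ 0.2 -0.9 -0.6] w 34.6
[ 0.0145 -0.0083  0.0159]
```

View pics/w22c.png

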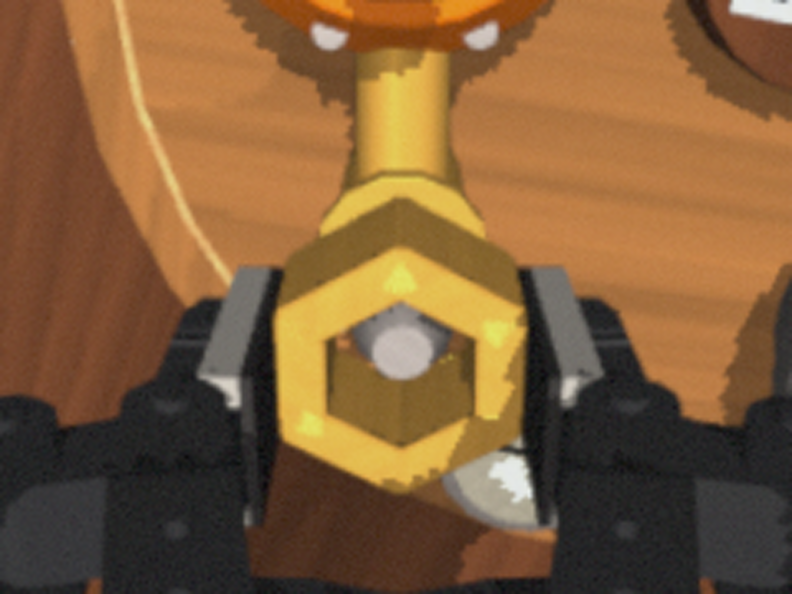

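Request:
{"api": "carry_out", "payload": {
  "rows": [
    [[-1,0.03,-0.05,-0.7,0],[-1,0,0,-0.7,0],[-1,0,0,-0.4,0],[-1,0,0,-0.2,0],[-1,0,0,-0.1,0],[-1,0,0,0,0]]
  ]
}}

```text
clock: 36.9
position: [0.5222, -0.0761, 0.0646]
ee_rot: [-0.0, 0.979, 0.205, 0.0]
contact_force: [-0.2, 0.6, 0.0]
width: 0.0349
```

```bash
python3 - <<'E'
from h import *
p=get("wrist","w23.png"); s=st(); print(s["moment"]); crop(p,200,160,440,340,3.3,"w23c.png")
E
```

```text
t 36.95 pos [522.3 -76.1  64.7] xaxis yaw 0.412 q [-0.28  0.36  1.85  0.    0.94 -0.69] F [ 0.3  0.  -1. ] w 35.2
[-0.0207 -0.0149  0.0245]
```

View pics/w23c.png

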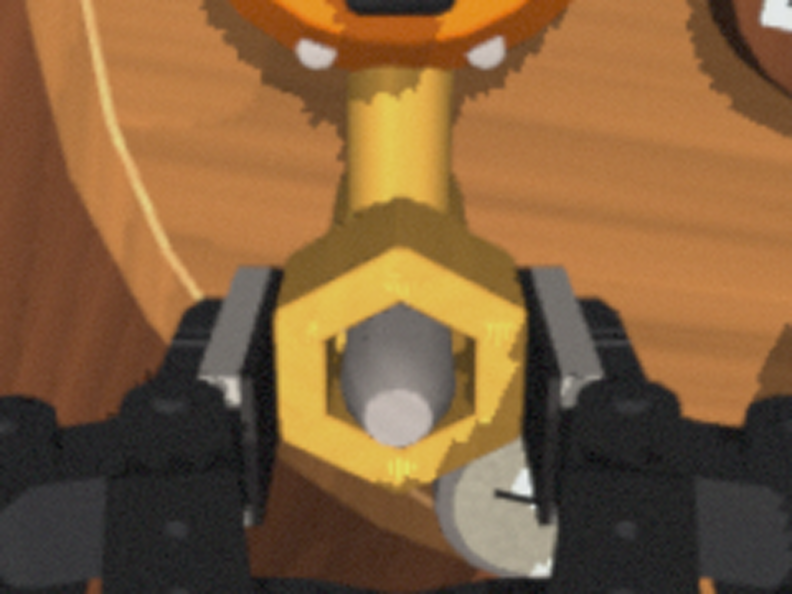

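Request:
{"api": "carry_out", "payload": {
  "rows": [
    [[-1,0,0,-0.15,0],[-1,0,0,-0.15,0],[-1,0,0,0,0]]
  ]
}}

```text
clock: 37.25
position: [0.5225, -0.0762, 0.0629]
ee_rot: [0.0, 0.979, 0.205, 0.001]
contact_force: [-0.9, 0.2, 6.8]
width: 0.0349
```

Request:
{"api": "carry_out", "payload": {
  "rows": [
    [[-1,0,0,0.1,0],[0.2,0,0,0,0],[0.2,0,0,0,0],[0.3,0,0,0,0],[0.3,0,0,2,0],[0.3,0,0,3,0],[0.3,0,0,4,0],[0.3,0,0,2,0]]
  ]
}}

```text
clock: 38.05
position: [0.5236, -0.0765, 0.1756]
ee_rot: [0.001, 0.979, 0.205, 0.002]
contact_force: [0.2, -0.2, 0.2]
width: 0.0553
```

```bash
python3 - <<'E'
from h import *
p=get("wrist","w24.png"); st()
E
```

```text
t 38.1 pos [525.1 -76.9 178. ] xaxis yaw 0.412 q [-0.28  0.24  1.69  0.    1.2  -0.69] F [ 1.6 -0.3  2.3] w 55.8
```

View pics/w24.png

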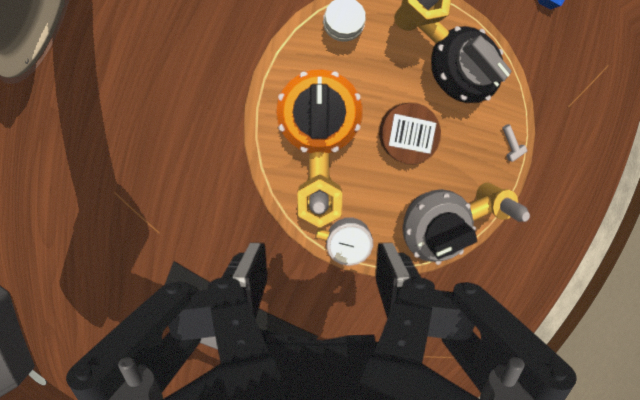

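Request:
{"api": "carry_out", "payload": {
  "rows": [
    [[0.4,-0.7,3.9,0,0.02],[0.4,-0.7,3.9,0,0.02],[0.4,-0.7,3.9,0,0.02],[0.4,-0.7,3.9,0,0.02],[0.4,-0.7,3.9,0,0.02],[0.4,-0.7,3.9,0,0.02],[0.4,-0.7,3.9,0,0.02],[0.4,-0.7,3.9,0,0.02],[0.4,-0.7,3.9,0,0.02],[0.4,-0.7,3.9,-1,0.02],[0.4,-0.7,3.9,-2,0],[0.4,0,0.4,-4,0]]
  ]
}}

```text
clock: 39.3
position: [0.4465, 0.3626, 0.1039]
ee_rot: [-0.002, 0.953, 0.303, 0.004]
contact_force: [1.3, -0.2, -0.4]
width: 0.0593
```

Request:
{"api": "carry_out", "payload": {
  "rows": [
    [[0.4,0,0,-4,0],[0.4,0,0,-4,0],[0.4,0,0,0,0],[0.4,0,0,0,0],[0.4,0,0,0,0]]
  ]
}}

```text
clock: 39.8
position: [0.4467, 0.3577, 0.0245]
ee_rot: [-0.0, 0.954, 0.301, 0.002]
contact_force: [0.2, 1.0, 0.6]
width: 0.06
```

```bash
python3 - <<'E'
from h import *
p=get("wrist","w25.png"); st(); print(hexfit(p,.446,.357))
E
```

```text
t 39.85 pos [446.9 357.8  24.9] xaxis yaw 0.612 q [ 0.55  0.46  1.8   0.    0.88 -0.06] F [ 0.4  0.3 -0.7] w 60.0
(array([445.6992, 356.334 ]), np.float64(0.6215533334760224), np.float64(0.9254965956258405))
```

View pics/w25.png

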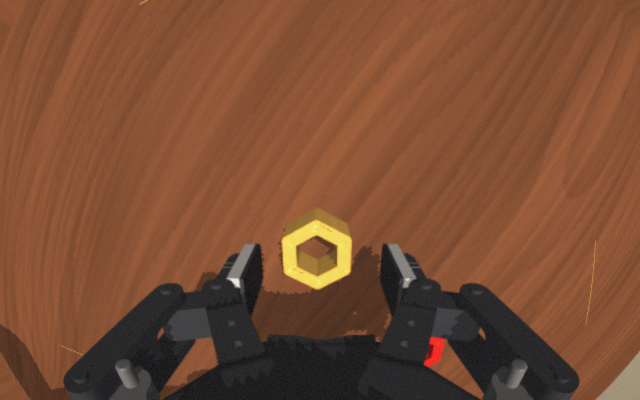

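Request:
{"api": "carry_out", "payload": {
  "rows": [
    [[0.4,-0.12,-0.14,-1,0],[0.4,0,0,-0.85,0],[0.4,0,0,0,0],[-1,0,0,0,0],[-1,0,0,0,0],[-1,0,0,0,0],[-1,0,0,0,0],[-1,0,0,4,0],[-1,0,0,4,-0.1],[-1,0,0,4,-0.12],[-1,0,0,2,-0.14],[-1,0,0,0,-0.14]]
  ]
}}

```text
clock: 41.05
position: [0.4459, 0.3568, 0.1481]
ee_rot: [-0.002, 0.999, 0.053, 0.003]
contact_force: [-0.5, 1.0, -0.9]
width: 0.0349
```

Request:
{"api": "carry_out", "payload": {
  "rows": [
    [[-1,2.4,-3.5,0,-0.09],[-1,2.4,-3.5,0,-0.09],[-1,2.4,-3.5,0,-0.09],[-1,2.4,-3.5,0,-0.09],[-1,2.4,-3.5,0,-0.09],[-1,2.4,-3.5,0,-0.09],[-1,2.4,-3.5,0,-0.09],[-1,2.4,-3.5,0,-0.09],[-1,2.4,-3.5,0,-0.09],[-1,2.4,-3.5,0,-0.05],[-1,1.2,-1.5,0,0],[-1,0,0,0,0]]
  ]
}}

```text
clock: 42.25
position: [0.6975, -0.0127, 0.1431]
ee_rot: [0.0, 0.93, -0.367, 0.0]
contact_force: [-1.7, 0.1, -1.6]
width: 0.035
```

Request:
{"api": "carry_out", "payload": {
  "rows": [
    [[-1,0,0,-1,0],[-1,0,0,-1,0],[-1,0,0,0,0],[-1,0,0,0,0]]
  ]
}}

```text
clock: 42.65
position: [0.695, -0.0083, 0.1234]
ee_rot: [0.0, 0.931, -0.365, -0.001]
contact_force: [0.3, 0.8, -0.3]
width: 0.0351
```

```bash
python3 - <<'E'
from h import *
import pickle
p=get("wrist","w26.png"); st(); pickle.dump(p,open("w26.pkl","wb")); crop(p,200,160,440,340,3.3,"w26c.png")
E
```

```text
t 42.7 pos [695.5  -8.5 124. ] xaxis yaw -0.747 q [-0.11  0.52  1.38  0.    1.24  0.63] F [-0.  -0.1 -0.4] w 35.0
```

View pics/w26c.png

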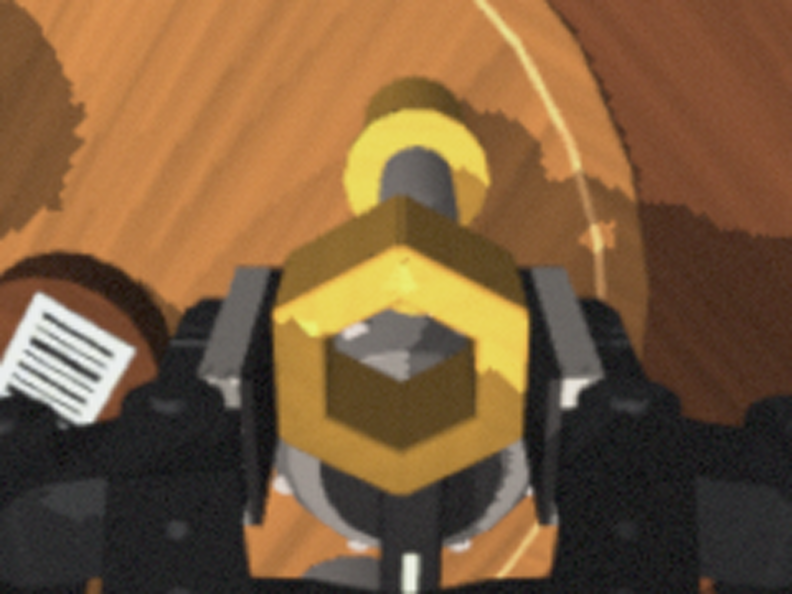

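```bash
python3 - <<'E'
from h import *
import pickle
p=pickle.load(open("w26.pkl","rb"))
c=lambda u,v:C(200,160,3.3,u,v)
pts=[c(345,176),c(490,176),c(417,108),c(365,126),c(469,126)]
print(circ(p,pts,.056),circ(p,pts,.056,16))
pts=[c(401,244),c(527,312),c(527,430),c(401,495),c(278,437),c(275,315)]
for z in (.135,.137,.1395): print(circ(p,pts,z))
p=pickle.load(open("w21.pkl","rb"))
print(Rq(p["attitude"]).as_matrix()[:,1],p["eye"])
E
```

```text
(array([697.9696,  -9.7195,  15.8594]), array([-0.1, -0. , -0.3,  0.3,  0.1])) (array([697.8535,  -9.8456]), array([-0.3, -0.1, -0.3,  0.3,  0.1]))
(array([691.9483, -10.9853,  21.3215]), array([ 0.3, -0.1, -0. ,  0. ,  0.2, -0.4]))
(array([692.7276, -10.143 ,  20.9982]), array([ 0.3, -0.1, -0. ,  0. ,  0.2, -0.4]))
(array([693.7017,  -9.0901,  20.5939]), array([ 0.3, -0.1, -0. ,  0. ,  0.2, -0.4]))
[ 0.3854 -0.8799  0.2779] [ 0.4923 -0.0093  0.2733]
```

Request:
{"api": "carry_out", "payload": {
  "rows": [
    [[-1,0.3,-0.06,-1,0],[-1,0,0,-1,0],[-1,0,0,-1,0],[-1,0,0,-0.7,0],[-1,0,0,0,0],[-1,0,0,0,0]]
  ]
}}

```text
clock: 43.3
position: [0.6989, -0.0101, 0.0867]
ee_rot: [0.0, 0.931, -0.365, -0.0]
contact_force: [0.6, -0.1, -0.7]
width: 0.035
```

```bash
python3 - <<'E'
from h import *
p=get("wrist","w27.png"); s=st(); print(s["moment"]); crop(p,200,160,440,340,3.3,"w27c.png")
E
```

```text
t 43.35 pos [699.2 -10.2  87.3] xaxis yaw -0.748 q [-0.11  0.55  1.42 -0.    1.17  0.63] F [ 0.1  0.7 -0.7] w 35.3
[-0.0166  0.0532 -0.0105]
```

View pics/w27c.png

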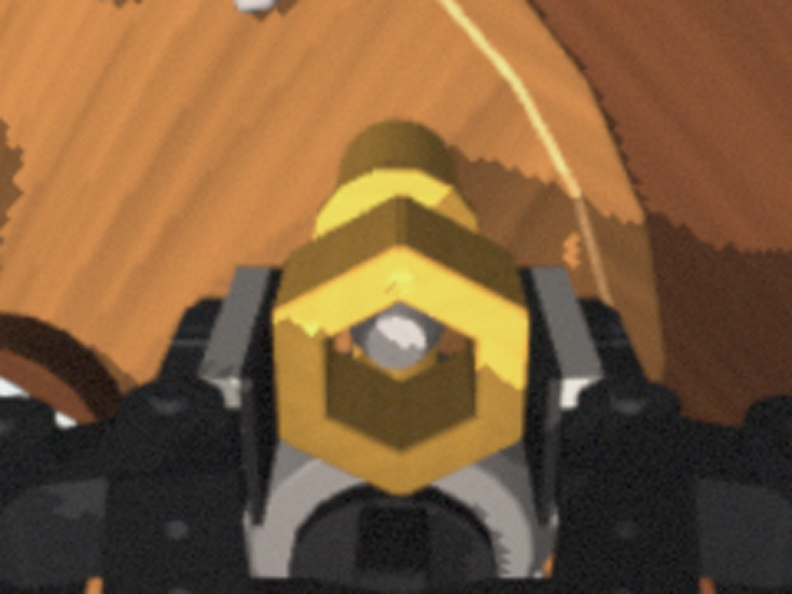

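Request:
{"api": "carry_out", "payload": {
  "rows": [
    [[-1,0.04,0.06,-0.4,0],[-1,0,0,-0.7,0],[-1,0,0,-0.6,0],[-1,0,0,-0.4,0],[-1,0,0,-0.1,0],[-1,0,0,0,0]]
  ]
}}

```text
clock: 43.95
position: [0.6992, -0.0095, 0.0647]
ee_rot: [0.0, 0.931, -0.365, -0.0]
contact_force: [0.0, 1.3, -2.0]
width: 0.0346
```

```bash
python3 - <<'E'
from h import *
p=get("wrist","w28.png"); s=st(); print(s["moment"]); crop(p,200,160,440,340,3.3,"w28c.png")
E
```

```text
t 44.0 pos [699.4  -9.5  65. ] xaxis yaw -0.748 q [-0.11  0.57  1.44 -0.    1.13  0.63] F [ 0.1  0.1 -0.2] w 34.6
[-0.0271 -0.0077 -0.0108]
```

View pics/w28c.png

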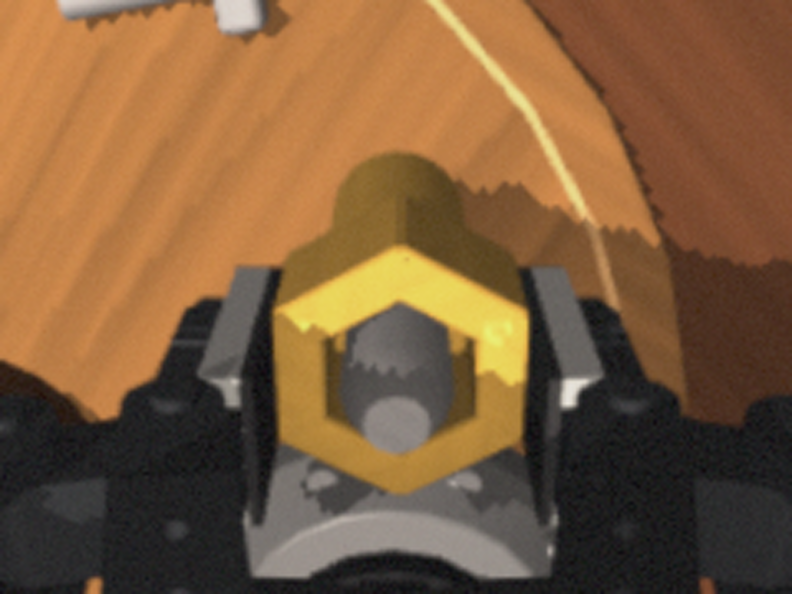

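Free on the stem; lower the last bit, release and lift.

Request:
{"api": "carry_out", "payload": {
  "rows": [
    [[-1,0,0,-0.15,0],[-1,0,0,-0.12,0],[-1,0,0,0,0]]
  ]
}}

```text
clock: 44.3
position: [0.6993, -0.0095, 0.0624]
ee_rot: [0.0, 0.931, -0.365, -0.0]
contact_force: [-0.4, -0.3, -1.7]
width: 0.0348
```

Request:
{"api": "carry_out", "payload": {
  "rows": [
    [[0.2,0,0,0,0],[0.2,0,0,0,0],[0.3,0,0,0,0],[0.3,0,0,2,0],[0.3,0,0,3,0],[0.3,0,0,4,0],[0.3,0,0,3,0],[0.3,-3,0,3,0],[0.3,-3,-1,2,0],[0.3,-3,-1,0,0],[0.3,-3,-1,0,0],[0.3,0,0,0,0]]
  ]
}}

```text
clock: 45.5
position: [0.5754, -0.0401, 0.2333]
ee_rot: [0.001, 0.931, -0.366, -0.001]
contact_force: [1.2, 0.5, 0.3]
width: 0.0558
```

```bash
python3 - <<'E'
from h import *
import pickle
p=get("wrist","w29.png"); st(); s=get("side","s29.png");t=get("top","t29.png")
crop(s,170,150,490,390,2.4,"s29c.png")
pickle.dump((t,s,p),open("p29.pkl","wb"))
E
```

```text
t 45.55 pos [577.9 -39.8 233.3] xaxis yaw -0.749 q [-0.19  0.28  1.49 -0.    1.37  0.56] F [0.1 0.1 0.6] w 55.5
```

View pics/w29.png

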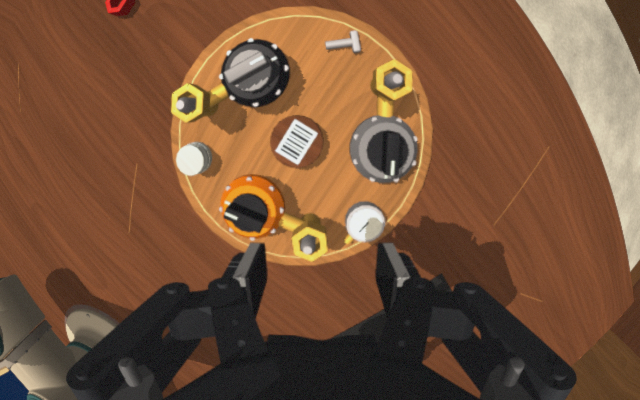

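View pics/s29c.png

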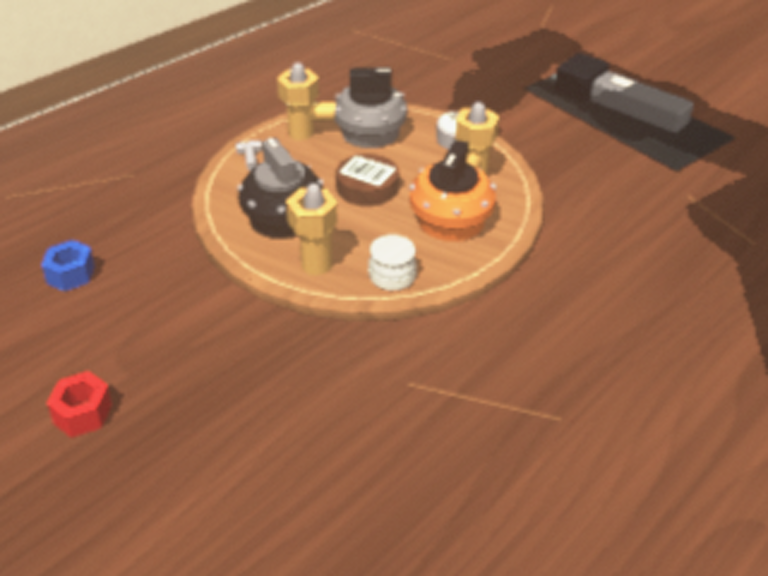

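View pics/t29.png

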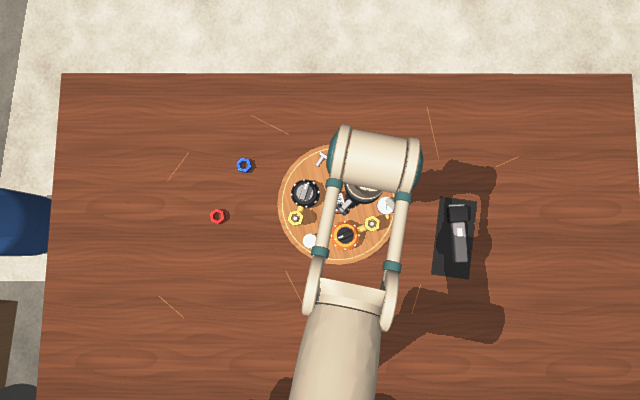

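```bash
python3 - <<'E'
from h import *
import pickle
t,s,p=pickle.load(open("p29.pkl","rb"))
ims=[cv2.resize(ortho(p,cx/1e3,cy/1e3,.085,half=.04,res=.0003),(260,260)) for cx,cy in [(493.5,-9.1),(602.2,95.5),(648,-61.7)]]
ims=np.hstack(ims)
for i,a in enumerate([1.972,-.285,-2.32]):
    c=np.array([130+260*i,130]); d=np.array([-np.sin(a),-np.cos(a)])
    cv2.line(ims,tuple((c+d*90).astype(int)),tuple((c+d*125).astype(int)),(0,255,0),1)
cv2.imwrite("pics/o29.png",ims[:,:,::-1])
E
```

```text
(no output)
```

View pics/o29.png

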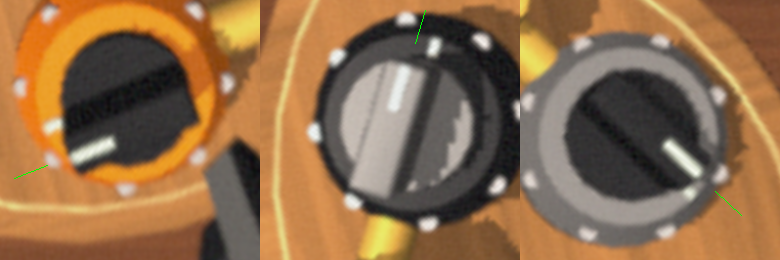

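Request:
{"api": "carry_out", "payload": {
  "rows": [
    [[0.5,-1,-3.8,0,-0.11],[0.5,-1,-3.8,0,-0.11],[0.5,-1,-3.8,0,-0.11],[0.6,-1,-3.8,0,-0.11],[0.7,-1,-3.8,-2,-0.11],[0.7,-1,-3.8,-3,-0.11],[0.7,-1,-3.8,-3,-0.11],[0.7,0,0,0,-0.03],[0.7,0,0,0,0],[0.7,0,0,0,0],[0.7,0,0,0,0]]
  ]
}}

```text
clock: 46.75
position: [0.5106, -0.3051, 0.1531]
ee_rot: [-0.0, 0.716, -0.698, 0.001]
contact_force: [-0.2, -0.4, 0.5]
width: 0.0728
```

```bash
python3 - <<'E'
from h import *
import pickle
p=get("wrist","w30.png"); st(); s=get("side"); t=get("top")
pickle.dump((t,s,p),open("p30.pkl","wb"))
E
```

```text
t 46.8 pos [ 510.4 -305.   153.2] xaxis yaw -1.546 q [-0.66  0.36  1.59  0.    1.2   0.89] F [-0.3 -0.4  0.2] w 72.3
```

View pics/w30.png

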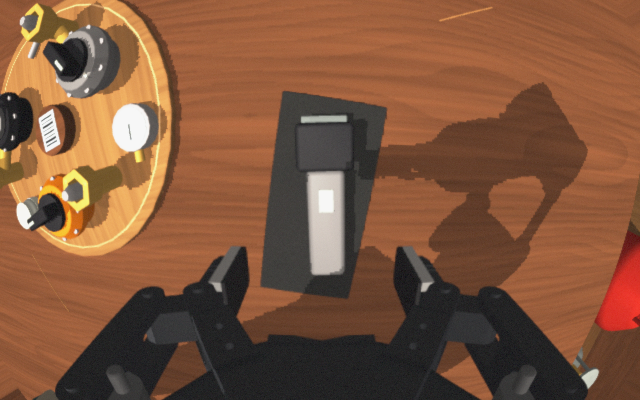

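```bash
python3 - <<'E'
from h import *
import pickle
t,s,p=pickle.load(open("p30.pkl","rb"))
M=[onz(p,u,.003)*1000 for u in [(282,91),(387,106),(347,298),(261,286)]]; print(np.round(M,1), np.mean(M,0))
for a,b in ((3,0),(2,1)): d=M[b]-M[a]; print(np.arctan2(d[1],d[0]),np.hypot(*d[:2]))
im=ortho(p,.5,-.31,.031,half=.12,res=.0004)
cv2.imwrite("pics/o30.png",im[:,:,::-1])
E
```

```text
[[ 602.8 -265.3    3. ]
 [ 591.8 -364.7    3. ]
 [ 383.5 -336.5    3. ]
 [ 396.2 -239.8    3. ]] [ 493.5793 -301.5661    3.    ]
-0.12318674532930782 208.21567135746
-0.1345348179951659 210.22828773027348
```

View pics/o30.png

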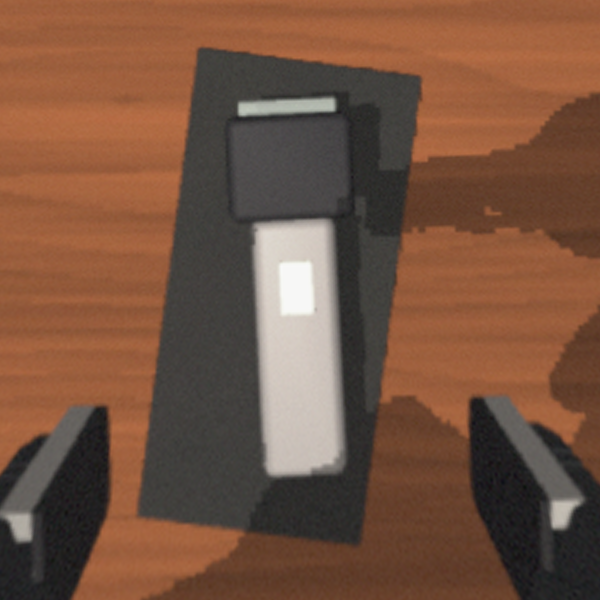

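```bash
python3 - <<'E'
from h import *
import pickle
t,s,p=pickle.load(open("p30.pkl","rb"))
crop(s,380,160,490,230,7,"s30c.png"); crop(t,420,190,490,290,6,"t30c.png")
print(proj(p,[[.62-288*.0004,-.19-296*.0004,.031]]), proj(s,[[.62-288*.0004,-.19-296*.0004,.031]]), proj(t,[[.62-288*.0004,-.19-296*.0004,.031]]))
E
```

```text
[[325.7014 200.9913]] [[428.5241 183.7434]] [[459.0934 231.7637]]
```

View pics/s30c.png

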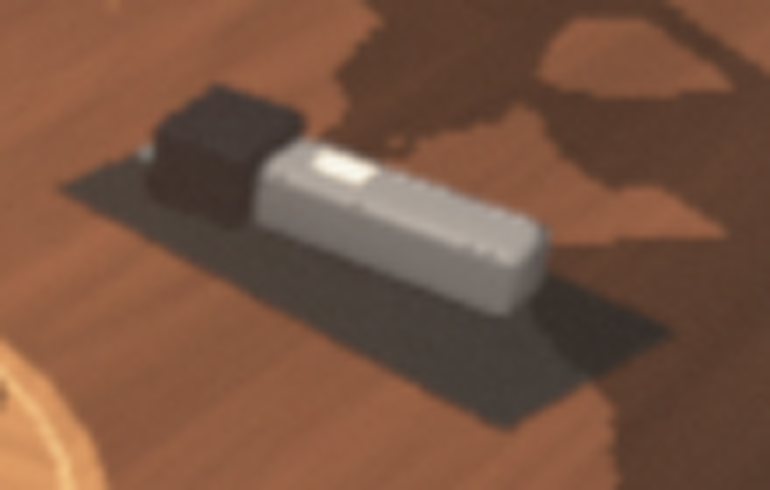

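View pics/t30c.png

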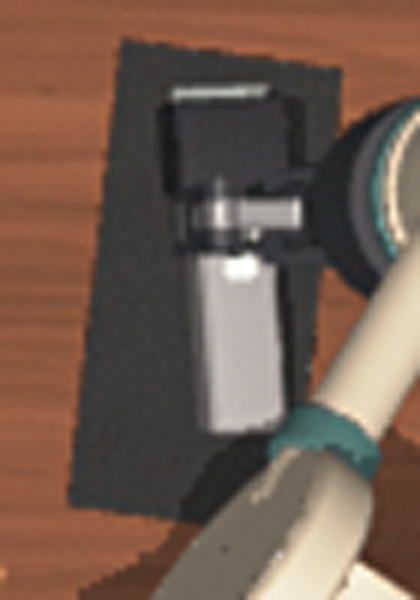

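Request:
{"api": "carry_out", "payload": {
  "force": 60,
  "rows": [
    [[0.6,0,-0.33,-4,0.025],[0.5,0,0,-4,0],[0.5,0,0,-4,0],[0.5,0,0,-1.5,0],[0.5,0,0,0,0],[0.5,0,0,0,0]]
  ]
}}

```text
clock: 47.5
position: [0.5101, -0.3089, 0.0181]
ee_rot: [-0.0, 0.724, -0.69, 0.001]
contact_force: [0.2, -0.5, 1.2]
width: 0.0641
```

```bash
python3 - <<'E'
from h import *
p=get("wrist","w31.png"); st()
E
```

```text
t 47.55 pos [ 510.6 -309.4   18.9] xaxis yaw -1.522 q [-0.66  0.49  1.74 -0.    0.9   0.86] F [-0.6  0.3  0.1] w 64.1
```

View pics/w31.png

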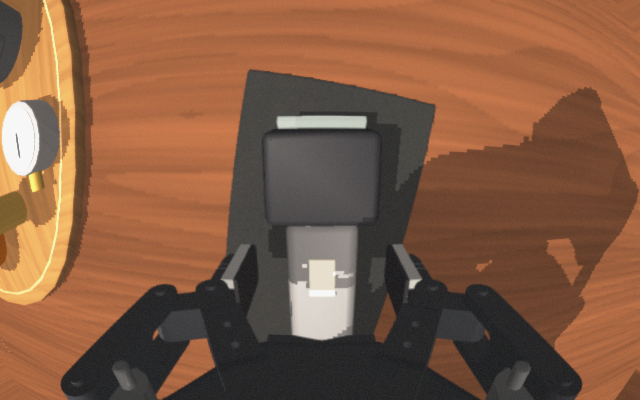

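Request:
{"api": "carry_out", "payload": {
  "rows": [
    [[0.5,0,0.06,-0.85,0],[0.5,0,0,0,0],[-1,0,0,0,0],[-1,0,0,0,0],[-1,0,0,0,0],[-1,0,0,0,0],[-1,0,0,0,0]]
  ]
}}

```text
clock: 48.25
position: [0.5099, -0.3086, 0.0096]
ee_rot: [-0.0, 0.724, -0.69, 0.001]
contact_force: [-0.5, 0.4, 4.9]
width: 0.0328
```

```bash
python3 - <<'E'
from h import *
p=get("wrist","w32.png"); st()
E
```

```text
t 48.3 pos [ 509.8 -308.6    9.6] xaxis yaw -1.523 q [-0.66  0.5   1.75 -0.    0.88  0.86] F [ 0.6 -0.8  4.9] w 32.7
```

View pics/w32.png

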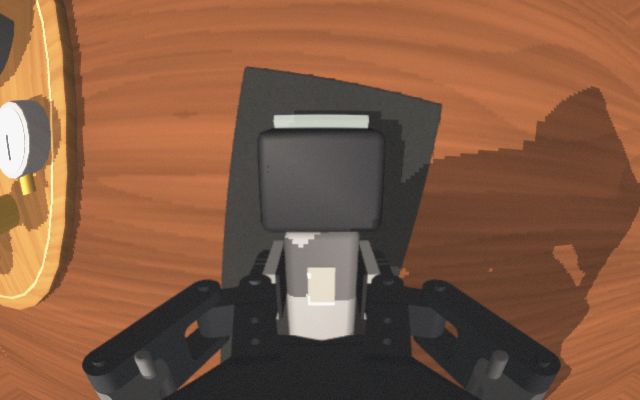

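Request:
{"api": "carry_out", "payload": {
  "rows": [
    [[-1,0,0,1,0],[-1,0,0,2,0],[-1,0,0,3,0],[-1,0,0,4,0],[-1,-0.7,2,4,0],[-1,-0.7,3,0,0],[-1,-0.7,3,0,0],[-1,-0.7,3,0,0],[-1,-0.7,3,0,0],[-1,-0.7,3,0,0],[-1,-0.7,3,0,0],[-1,-0.7,3,0,0]]
  ]
}}

```text
clock: 49.5
position: [0.4524, -0.0769, 0.1489]
ee_rot: [0.0, 0.724, -0.69, -0.0]
contact_force: [0.5, 0.1, -0.5]
width: 0.0329
```

Request:
{"api": "carry_out", "payload": {
  "rows": [
    [[-1,-0.7,3,0,0],[-1,-0.6,3,0,0],[-1,-0.5,3,0,0],[-1,-0.3,2,0,0],[-1,0,0,-1,0],[-1,0,0,-1,0],[-1,0,0,0,0],[-1,0,0,0,0]]
  ]
}}

```text
clock: 50.3
position: [0.4322, 0.031, 0.1283]
ee_rot: [0.001, 0.723, -0.69, -0.0]
contact_force: [0.1, 1.2, -1.1]
width: 0.0328
```

```bash
python3 - <<'E'
from h import *
import pickle
p=get("wrist","w33.png"); st(); s=get("side"); t=get("top","t33.png"); crop(s,230,120,490,290,3,"s33c.png")
pickle.dump((t,s,p),open("p33.pkl","wb")); crop(p,200,60,440,260,3,"w33c.png")
E
```

```text
t 50.35 pos [432.5  31.  128.7] xaxis yaw -1.524 q [-0.09  0.15  1.95 -0.    1.04  1.44] F [-0.3 -0.4 -1.7] w 32.8
```

View pics/w33.png

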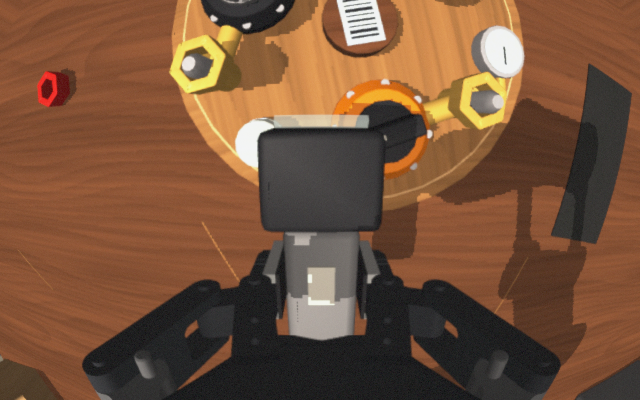

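View pics/s33c.png

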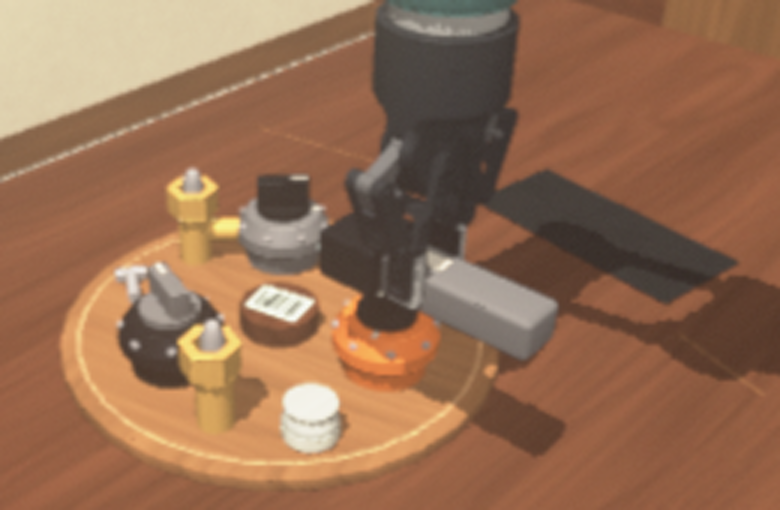

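Request:
{"api": "carry_out", "payload": {
  "rows": [
    [[-1,0.15,-0.95,0,0],[-1,0.2,-1,0,0],[-1,0.2,-1,-0.8,0],[-1,0,0,-0.8,0],[-1,0,0,-0.6,0],[-1,0,0,0,0],[-1,0,0,0,0],[-1,0,0,0,0]]
  ]
}}

```text
clock: 51.25
position: [0.438, 0.0026, 0.107]
ee_rot: [-0.0, 0.724, -0.69, 0.0]
contact_force: [-0.3, -0.0, -1.4]
width: 0.0326
```

```bash
python3 - <<'E'
from h import *
import pickle
p=get("wrist","w34.png"); st(); s=get("side"); crop(s,230,120,490,290,3,"s34c.png")
pickle.dump((s,p),open("p34.pkl","wb"));st()
x=telemetry.get_state()["position"]; h=np.array([np.cos(.048),np.sin(.048),0])
w=x+.0642*h+np.array([0,0,.0064]); b=(h+[0,0,-1]); k=(w[2]-.032); print("window",w,"hit",(w+b*k)*1000,"dist",k*2**.5)
print(proj(p,[w]))
E
```

```text
t 51.3 pos [438.1   2.5 107.1] xaxis yaw -1.522 q [-0.15  0.18  1.97 -0.    0.98  1.37] F [-0.2  0.9 -0.4] w 32.7
t 51.35 pos [438.1   2.5 107.2] xaxis yaw -1.522 q [-0.15  0.18  1.97 -0.    0.98  1.37] F [ 0.  -0.5 -1.8] w 32.5
window [0.5022 0.0056 0.1136] hit [583.7038   9.4928  32.    ] dist 0.11537941546605156
[[323.5569 128.5874]]
```

View pics/w34.png

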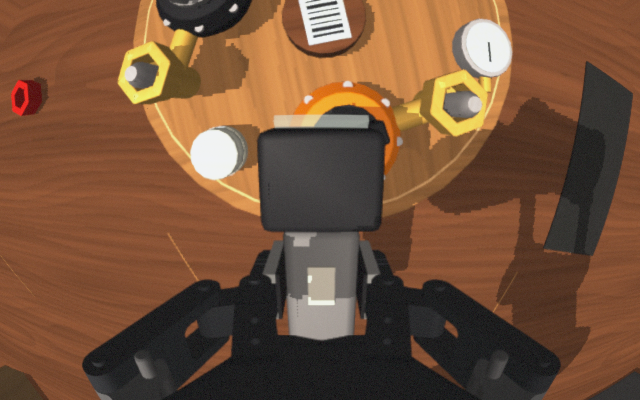

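View pics/s34c.png

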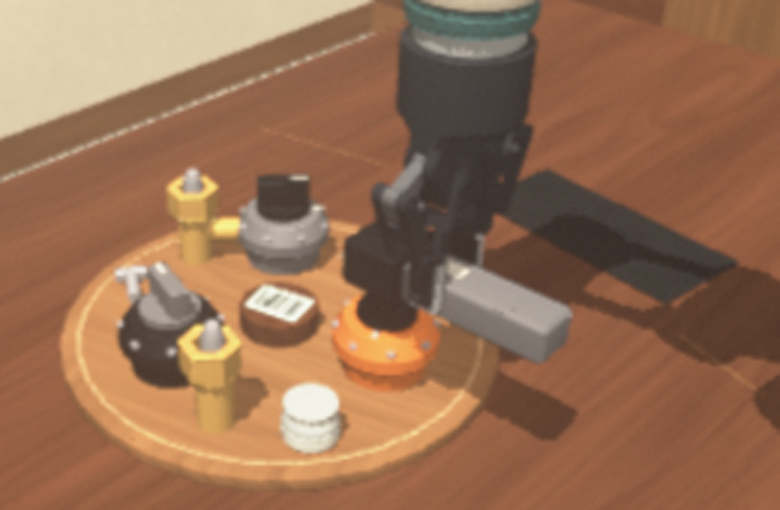

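```bash
python3 - <<'E'
from h import *
import pickle
t,s,p=pickle.load(open("p30.pkl","rb"))
def o2p(c,r): return proj(p,[[.62-r*.0004,-.19-c*.0004,.031]])[0]
for c,r in [(239,104),(239,112)]:
  X,e=tri([(p,o2p(c,r)),(s,np.array([400.9,181.9]))]); print(X*1000,e)
crop(p,280,100,370,290,4,"w30z.png"); print(p["eye"])
s2,p2=pickle.load(open("p34.pkl","rb")); crop(p2,250,100,395,310,4,"w34z.png")
E
```

```text
[ 576.5992 -285.7502   17.5273] [np.float64(2.1), np.float64(0.7)]
[ 574.4908 -285.0664   18.39  ] [np.float64(0.6), np.float64(0.2)]
[ 0.5812 -0.3023  0.2967]
```

View pics/w30z.png

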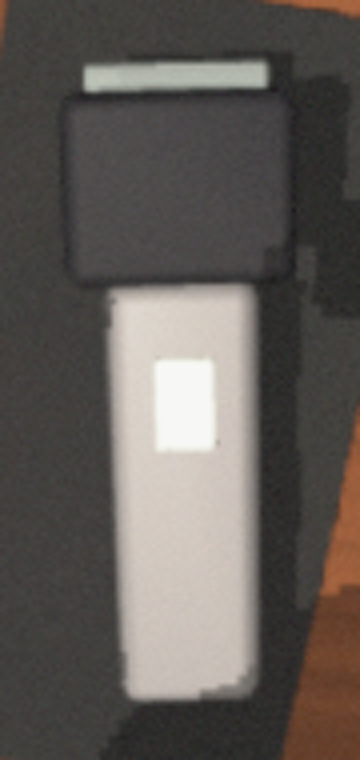

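Request:
{"api": "carry_out", "payload": {
  "rows": [
    [[-1,-0.2,-0.13,0,0],[-1,0,0,0,0],[-1,0,0,0,0],[-1,0,0,0,0],[-1,0,0,0,0],[-1,0,0,0,0],[-1,0,0,0,0],[-1,0,0,0,0],[-1,0,0,0,0],[-1,0,0,0,0],[-1,0,0,0,0],[-1,0,0,0,0]]
  ]
}}

```text
clock: 52.55
position: [0.4359, 0.001, 0.1069]
ee_rot: [0.0, 0.724, -0.69, 0.0]
contact_force: [0.6, -1.2, -1.6]
width: 0.0328
```

Request:
{"api": "carry_out", "payload": {
  "rows": [
    [[-1,0,0,0,0],[-1,0,0,0,0],[-1,0,0,0,0],[-1,0,0,0,0],[-1,0,0,0,0],[-1,0,0,0,0],[-1,0,0,0,0],[-1,0,0,0,0],[-1,0,0,0,0],[-1,0,0,0,0],[-1,0,0,0,0],[-1,0,0,0,0]]
  ]
}}

```text
clock: 53.75
position: [0.4359, 0.001, 0.1069]
ee_rot: [0.0, 0.724, -0.69, 0.0]
contact_force: [-0.0, -0.7, -1.8]
width: 0.033
```

```bash
python3 - <<'E'
from h import *
import pickle
p=get("wrist","w35.png"); s=st(); x=s["position"]; h=np.array([np.cos(.049),np.sin(.049),0])
for a in (.0642,.0655):
    w=x+a*h+np.array([0,0,.0064]); b=(h+[0,0,-1]); k=(w[2]-.032); print("window",w*1000,"hit",(w+b*k)*1000,"dist",k*2**.5)
for u in [(300,1),(343,0),(352,42),(304,46)]: print(onz(p,u,.032)*1000)
crop(p,250,0,410,140,4.8,"w35c.png")
E
```

```text
t 53.8 pos [435.9   1.  106.9] xaxis yaw -1.523 q [-0.16  0.18  1.98 -0.    0.98  1.37] F [ 0.4  0.9 -0.5] w 32.8
window [500.0139   4.1495 113.3328] hit [581.249    8.1332  32.    ] dist 0.11502189531589514
window [501.3123   4.2132 113.3328] hit [582.5475   8.1969  32.    ] dist 0.11502189531589514
[589.2576  24.1926  32.    ]
[591.5124  -6.0348  32.    ]
[559.4503 -13.6053  32.    ]
[554.6488  19.5505  32.    ]
```

View pics/w35c.png

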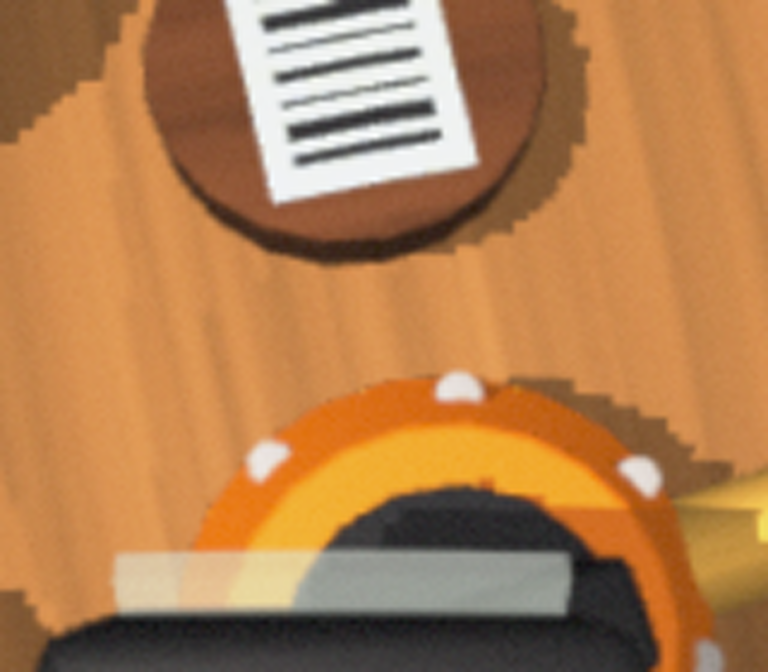

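Request:
{"api": "carry_out", "payload": {
  "rows": [
    [[-1,0,0,2,0],[-1,0,0,2,0],[-1,0,-1,1,0],[-1,0,-2.4,0,0],[-1,0.6,-3,0,0],[-1,0.7,-3,0,0],[-1,0.7,-3,0,0],[-1,0.7,-3,0,-0.03],[-1,0.7,-3,0,-0.04],[-1,0.7,-3,0,-0.04],[-1,0.7,-3,0,-0.04],[-1,0.7,-3,0,-0.028]]
  ]
}}

```text
clock: 55.0
position: [0.4905, -0.275, 0.1565]
ee_rot: [-0.0, -0.659, 0.752, 0.0]
contact_force: [0.4, -0.5, -1.7]
width: 0.0329
```

Request:
{"api": "carry_out", "payload": {
  "rows": [
    [[-1,0.7,-2,0,0],[-1,0.6,-1,0,0],[-1,0.4,0,-3,0],[-1,0,0,-3,0],[-1,0,0,-2,0],[-1,0,0,-1,0],[-1,0,0,0,0],[-1,0,0,0,0]]
  ]
}}

```text
clock: 55.8
position: [0.5084, -0.3033, 0.0676]
ee_rot: [0.0, -0.66, 0.751, -0.001]
contact_force: [-0.2, 0.2, -1.1]
width: 0.0328
```

```bash
python3 - <<'E'
from h import *
import pickle
p=get("wrist","w36.png"); s=st()
s=get("side"); crop(s,350,140,510,240,5,"s36c.png"); pickle.dump((s,p),open("p36.pkl","wb"))
E
```

```text
t 55.85 pos [ 508.7 -303.5   68.1] xaxis yaw -1.701 q [-0.66  0.43  1.7  -0.    1.    1.05] F [ 0.1  0.9 -0.8] w 32.8
```

View pics/w36.png

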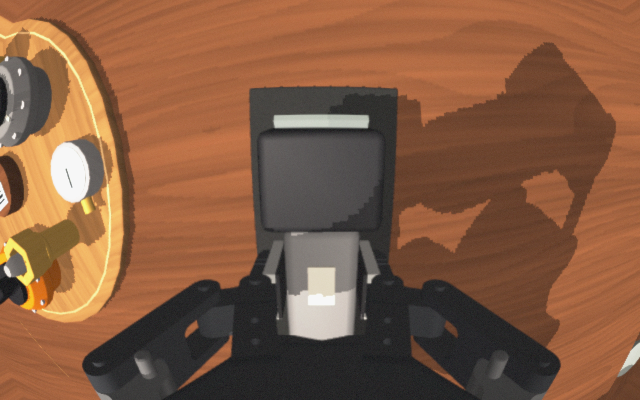

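```bash
python3 - <<'E'
from h import *
import pickle
s,p=pickle.load(open("p36.pkl","rb"))
a,b=[onz(p,u,.003)*1000 for u in [(249.5,88),(397.5,88)]]; print(a,b,(a+b)/2,np.hypot(*(a-b)[:2]))
m=(a+b)/2; d=np.array([np.cos(-.13),np.sin(-.13)]); print("centre",m[:2]-105*d)
E
```

```text
[ 603.4321 -266.2173    3.    ] [ 590.6807 -364.8675    3.    ] [ 597.0564 -315.5424    3.    ] 99.47093033596897
centre [ 492.9424 -301.9308]
```

Request:
{"api": "carry_out", "payload": {
  "rows": [
    [[-1,-0.75,0.04,0,0],[-1,0,0,-2,0],[-1,0,0,-2,0],[-1,0,0,-1,0],[-1,0,0,-0.4,0],[-1,0,0,-0.2,0],[-1,0,0,0,0],[-1,0,0,0,0]]
  ]
}}

```text
clock: 56.7
position: [0.5009, -0.303, 0.0117]
ee_rot: [0.0, -0.66, 0.752, -0.001]
contact_force: [-0.7, -0.3, -0.6]
width: 0.0328
```

```bash
python3 - <<'E'
from h import *
p=get("wrist","w37.png"); s=st()
E
```

```text
t 56.75 pos [ 500.9 -303.    11.6] xaxis yaw -1.701 q [-0.66  0.49  1.78 -0.    0.87  1.04] F [ 0.2 -0.5 -1. ] w 33.1
```

Request:
{"api": "carry_out", "payload": {
  "rows": [
    [[-1,0,0,-0.1,0],[-1,0,0,-0.1,0],[-1,0,0,0,0]]
  ]
}}

```text
clock: 57.05
position: [0.5006, -0.3028, 0.0096]
ee_rot: [0.0, -0.66, 0.752, -0.0]
contact_force: [0.1, 0.7, 4.3]
width: 0.0328
```

Request:
{"api": "carry_out", "payload": {
  "rows": [
    [[-0.05,0,0,0,0],[0.1,0,0,0,0],[0.3,0,0,0,0],[0.5,0,0,0,0],[0.5,0,0,1,0],[0.5,0,0,3,0],[0.5,0,0,4,0],[0.5,0,0,4,0],[0.5,0,0,0,0],[0.5,0,0,0,0]]
  ]
}}

```text
clock: 58.05
position: [0.5009, -0.303, 0.1306]
ee_rot: [0.0, -0.66, 0.752, -0.002]
contact_force: [0.0, 0.3, -0.7]
width: 0.0643
```

```bash
python3 - <<'E'
from h import *
p=get("wrist","w38.png"); s=st(); s=get("side"); crop(s,170,140,510,390,2.3,"s38c.png")
cv2.imwrite("pics/o38.png",ortho(p,.493,-.302,.031,half=.12,res=.0004)[:,:,::-1])
E
```

```text
t 58.1 pos [ 500.  -302.3  129.1] xaxis yaw -1.701 q [-0.66  0.36  1.64 -0.    1.14  1.04] F [-0.6  0.7 -0.4] w 64.3
```

View pics/o38.png

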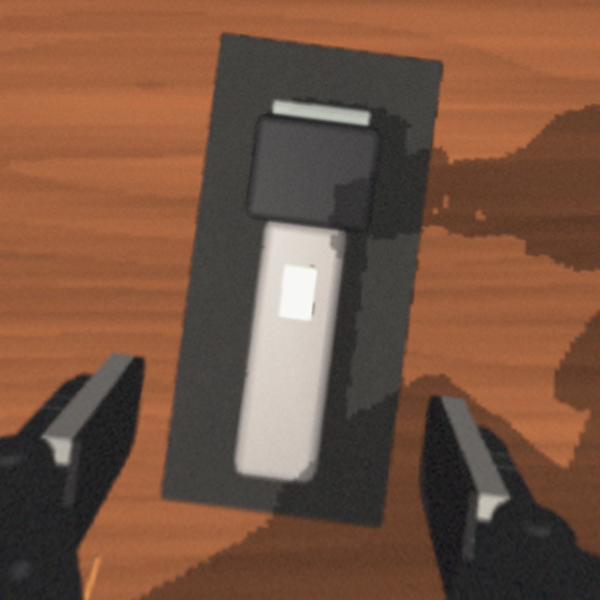

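View pics/s38c.png

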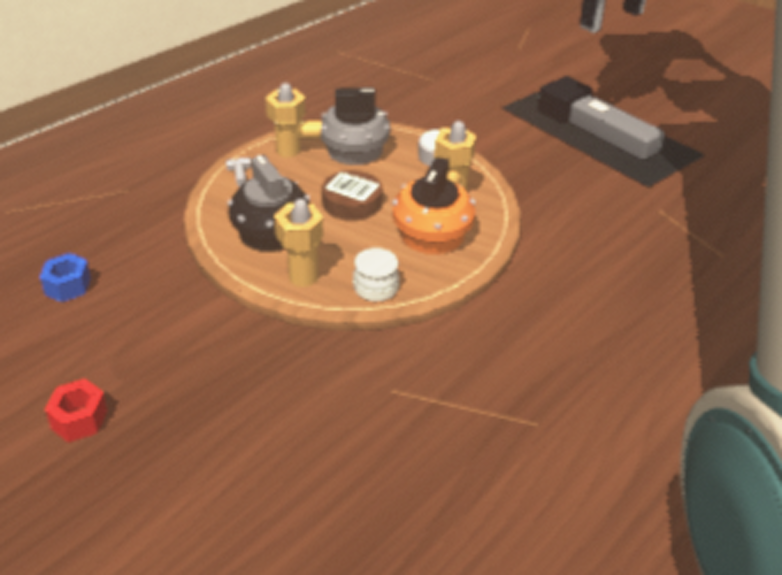

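```bash
python3 - <<'E'
from h import *
p=get("wrist"); st()
def f(c,r,z): 
    u=proj(p,[[.613-r*.0004,-.182-c*.0004,.031]])[0]; return onz(p,u,z)[:2]*1000
M=np.array([f(*a,.003) for a in [(221,33),(441,62),(382,526),(162,497)]]); print(M,M.mean(0))
tail=f(276,476,.031); strip=f(321,112,.0175); print(tail,strip,np.hypot(*(strip-tail)))
u=(strip-tail)/np.linalg.norm(strip-tail); print("yaw",np.arctan2(u[1],u[0]),"origin from window",strip-73.5*u,"from tail",tail+72*u)
print([(np.round(b["xy"]),b["confidence"]) for b in finder.boxes_of(p,"scanner")])
E
```

```text
t 58.2 pos [ 499.4 -301.8  127.6] xaxis yaw -1.701 q [-0.66  0.36  1.64 -0.    1.14  1.04] F [ 0.5 -0.   1.5] w 64.0
[[ 603.2704 -265.7503]
 [ 590.3199 -363.9956]
 [ 383.1116 -337.648 ]
 [ 396.0621 -239.4027]] [ 493.191  -301.6992]
[ 422.6 -292.4] [ 568.0994 -310.4035] 146.60904629768683
yaw -0.12311011976275466 origin from window [ 495.1557 -301.3777] from tail [ 494.0551 -301.2416]
[(array([322., 182.]), 0.86)]
```

```bash
python3 - <<'E'
from h import *
print(manip.sign_off()); st()
E
```

```text
the job is handed in; nothing more can be done
None
the job is handed in; nothing more can be done
```

The display is closed for the night, and I handed the job in at about 58 s of the 208 s allowed.

- **Knobs:** I turned all three anticlockwise until the twist at the wrist showed the stop (about -0.45, -1.1 and -0.6 N m for orange, black and grey). In a later overhead view each white line agreed with its off direction; the orange line read about 3° out, within what that picture can resolve.
- **Nuts:** The three brass nuts sit on the three stems, and the side and wrist pictures show each one down on its flange. The first two showed a clear upward force at the seat. The grey one showed none, so I released it just above the flange and it dropped on. I left the red and blue look-alikes alone.
- **Scanner reading:** I held it still for more than 2 s, about 115 mm from the label. By my calculation the line of sight hit the hub at about (582, 8) mm, against a measured label centre of (582, 8) mm. The top and side cameras put the label about 2 mm off that, within their calibration. I had no direct check that the scanner read it.
- **Scanner return:** It lies flat on its mat, 1 to 2 mm from the middle and in line with the mat's long side.
- **Bystanders:** The gauge, screw and tin look untouched in the last side picture.

The gripper was open and clear of everything, about 10 cm above the scanner, when I handed in. I did not see the scanner or a nut get knocked aside or the grip slacken.

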